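Close the open port of the heated bath with its lid

ROBOT

A 6-joint arm with a two-finger parallel gripper is mounted at the origin on the work surface; the furniture and walls round the work are solid. World frame = base frame: x ahead of the robot, y to its left, z up, the work surface at z = 0. Lengths are in mm, angles in rad, forces in N, time in s.
With the tool pointing down it reaches from about 425 to 950 mm from the base axis. Payload 14.7 kg.
Tool frame: the origin (TCP) lies at the very end of the fingers, on their centre line; the grasp point (between the pads) lies 19 mm behind it; y points along the fingers, z is the direction in which the jaws open and shut, and the axes are right-handed (so a half turn about y gives the same grasp; the last joint's range is limited). The gripper opens to 85 mm and grips with 20 to 120 N. Pads are 22 mm wide; open, the fingers measure 114 mm over their backs; the gripper's body (76 mm by 85 mm) begins 54 mm behind the grasp point. The pads swing forward as they close: fully open they stand 13 mm farther back than shut.
Start: joints at [1.262, 0.48, 1.596, -0, 1.065, -0.047], TCP at [168.208, 627.852, 231.297] pointing down, gripper open.
Joint ranges: [-2.75, 2.75], [-0.82, 2.05], [0.23, 2.67], [-1.56, 4.7], [0.09, 2.69], [-2.92, 2.92]. Speed limits (rad/s): [1.89, 1.89, 2.39, 3.01, 3.01, 3.01].

INTERFACE

Orientations are given as a unit quaternion [w, x, y, z].
In Python, from cell import robot gives the robot as it stands.
- The arm moves only by the shell command python3 -m creep 'ROWS'. ROWS is a JSON object of lists of equal length, an entry for each row: "fingers": the closure, from 0 (fully open) to 1 (shut); "travel": the shift along the tool's x, y, z in units of 30 mm (1.0 is 30 mm), a list of three; "delta_rot": the turn, a rotation vector about the tool's x, y, z in units of 6 degrees (1.0 is 6 degrees), a list of three. In form: {"fingers": [fingers, ...], "travel": [[tx, ty, tz], ...], "delta_rot": [[ax, ay, az], ...]}. A call has exactly 5 rows; each row is the pose to reach, as a shift and turn from the pose commanded when the call began, along the tool's axes at that moment; what a row does not reach only later rows make up. A row lasts 1/12 s, in which the tool goes at most 41.7 mm and 7.16 degrees, less where a joint would pass 70% of its speed; a pose out of reach is approached as far as the arm can. A call with a gripper value outside its range is refused whole. The fingers move at their own pace and stop on an object; the grip force is fixed at half the most. Time passes only in rows, so rows that repeat a pose let the fingers close, or fill a call up. It gives the time, the measured TCP pose, the force and the opening at its end, in the units of the state.
- robot.state(): the state, without advancing time (a new reading comes with each control period).
- robot.camera(name): name is "scene" or "top"; returns a dict with "color" (384x512x3 uint8, red, green, blue), "K" (3x3 intrinsics, pixels), "T" (4x4, takes a point from camera to world coordinates). Camera axes: x right, y down, z forward; pixel columns grow to the right and rows downward; lengths in mm; the calibration is good to about 2 mm. A picture is of the moment at which its call begins. There is no depth.
- robot.sign_off(): hands the job in, once; it reports no verdict.
Trained networks look in the newest picture that a camera, given by its name, has taken for a name from the list of things; names that differ only in an ending like _2 or _b are one class to them, and where a whole thing is asked for, a point or a joint stands for the part that bears it (a point fixed in the world has none). Each returns a list of dicts, best first, with "confidence" (0 to 1); they miss things now and then, are a little off and sometimes report something else, mostly with a low value. They report only what shows in the picture. A call takes as long as a camera call. They do not tell look-alikes from the thing itself.
- robot.spot_in(camera, name): "point" ([x, y, z] in mm, in world coordinates, good to about 4 mm: the middle of the surface that is visible of it).
The state is a dict: "time_s": time; "joints": joint angles; "joint_vel": joint speeds; "joint_efforts": joint torques, N m; "eef_pos": TCP position; "tcp_rot": TCP orientation; "force": force on the tool from outside, world axes, zero at the start; "ft_torque": the same for the moment, N m; "gripper_width": opening from 0.0 (shut) to 1.0 (fully open).
Only numpy, scipy, OpenCV 4.12 (cv2) and the standard library are available. Lean on these libraries where they do the work, as an engineer would, in place of code of your own. Each camera call takes 0.05 s, during which the arm holds its last target. There are 200 camera calls.

TASK

One of the two round ports in the steel cover of the heated bath is open: close it with the largest of the three knobbed lids, which stand on edge in the wire stand. Lay that lid flat on the cover, knob up and clear of the open port, and let go of it; then take it again from above and slide it along the cover without lifting it, never carrying it over the open port, until it drops flat into the port's rebate. Leave the other two lids in the stand, and do not disturb anything else, such as the pen cap lying on the cover.

Things in the scene. Friction and masses are not known exactly. Their poses are not given: they have to be found in the camera images.
- lid_large_c (a point): centre of the largest lid's disc (half-way through its thickness). Bare-metal disc 72 mm in diameter, 8 mm thick, about 0.09 kg, black knob on the middle of one face: 12 mm stem, then a round head 18 mm in diameter from 8 to 24 mm above that face. Its x axis is the disc's axis, pointing out through the knob (level while it stands in the stand, straight up when it lies knob up)
- lid_medium_c (a point): centre of the disc of the middle-sized lid: same make, 60 mm in diameter, 8 mm thick, same knob, x axis out through the knob; stays in the stand
- lid_small_c (a point): centre of the disc of the smallest lid: same make, 50 mm in diameter, 8 mm thick, same knob, x axis out through the knob; stays in the stand
- stand_mid (a point): fixed wire stand, 188 mm (its x) by 78 mm (y), z up; the point is midway between its two long rails, at their centre height, 22 mm above the bench. Three lids stand on edge, in any order, at x = -62, 0 and +62 mm, knobs all pointing to the stand's +x, rims resting on the rails (6 mm rods at y = -20 and +20 mm). The largest lid's top edge is about 92 mm above the bench
- stand_prongs (a point): top of the stand's middle slot, 52 mm above the bench, same axes as the stand: each lid is held loosely upright between two pairs of 5 mm upright prongs that end at this height (at y = -20 and +20 mm, 16 mm apart in x). Lift a lid straight up at least 60 mm to clear the prongs and its neighbours; the knob heads of standing lids reach up to about 65 mm above the bench
- port (a point): centre of the floor of the open port's rebate in the fixed bath's cover, 80 mm above the bench; axes are the bath's: z up, x away from its front panel, y left. The rebate is a round pocket 75 mm wide, 6 mm deep below the flat cover, its ledge floor round a 34 mm hole. The largest lid's centre is 4 mm above this point when seated (2 mm proud of the cover), 10 mm above when lying on the cover
- cover_mid (a point): centre of the bath's flat steel cover, at its surface, 86 mm above the bench; same axes as the port. The cover is 220 mm (x) by 300 mm (y); the open port lies at x = +30, y = -85 mm and the closed one at x = +45, y = +90 mm. The free part of the cover is toward the front panel (-x)
- closed_port (a point): centre of the floor of the other port's rebate (80 mm above the bench, same axes); it is closed by a fixed lid just like the largest one (72 mm disc, 2 mm proud of the cover, knob up, knob top 26 mm above the cover). It shows how the lid should sit
- probe (a point): top of the temperature probe that stands fixed on the cover near its back edge, 88 mm above the cover, head 14 mm thick: an obstacle for the gripper
- carrier_back: ivory tube carrier with two tubes, 32 x 188 x 97 mm, standing on the bench behind the stand; origin at the middle of its underside; bystander
- carrier_front: ivory tube carrier with four tubes, 32 x 188 x 97 mm, standing on the bench on the robot's side of the stand; origin at the middle of its underside; bystander
- cap_loose: black marker-pen cap someone left lying on the front part of the bath's cover, 59 x 25 x 16 mm; origin at the middle of its underside, x along its length; bystander, must stay where it is: lay and slide the lid clear of it
Things that resemble listed ones, but are neither listed nor needed, are in the scene too. Leave any blue look-alike of the part that bears lid_large_c alone.

How it is judged (in metres and radians):
On the way, in this order (a step that is already met when the one before it is completed fails the run):
1. the largest lid lies flat on the cover, knob up, wholly clear of the open port, and has been let go (angle between lid_large_c's own x axis and vertical below 0.05 rad and z of lid_large_c in the frame of port between 0.0085 and 0.012 m and horizontal distance between lid_large_c and port above 0.075 m and contact force between lid_large and the fingers below 0.05 N), for 0.2 s.
2. the lid slides over the edge of the open port, flat on the cover (angle between lid_large_c's own x axis and vertical below 0.08 rad and z of lid_large_c in the frame of port between 0.008 and 0.0125 m and horizontal distance between lid_large_c and port below 0.06 m), for 0.05 s.
At the end, for the whole second after the job is handed in: The largest lid lies in the open port's rebate, knob up: its centre within 3 mm of the port's centre sideways and 2.5 to 5.5 mm above the rebate's floor, tilted less than 0.04 rad and at rest; the other two lids are within 20 mm of where they stood (horizontal distance between lid_large_c and port below 0.003 m and z of lid_large_c in the frame of port between 0.0025 and 0.0055 m and angle between lid_large_c's own x axis and vertical below 0.04 rad and linear speed of lid_large below 0.02 m/s and distance of each of lid_medium_c, lid_small_c from where it was at the start of the episode below 0.02 m); the robot touches nothing.
It fails at once if the largest lid is carried over the open port (its centre within 50 mm of the port's centre while more than 10 mm above its height when lying on the cover) (horizontal distance between lid_large_c and port below 0.05 m and z of lid_large_c in the frame of port above 0.02 m).
It fails at once if one of the other lids is moved more than 20 mm (distance of any of lid_medium_c, lid_small_c from where it was at the start of the episode above 0.02 m).
It fails at once if a bystander (tube carrier or pen cap) is moved more than 20 mm (distance of any of carrier_back, carrier_front, cap_loose from where it was at the start of the episode above 0.02 m).
It also fails if it takes over 56 s, if anything falls off the work surface, if the arm or the gripper's body presses on something with over 40 N, if the wrist force passes 120 N, or if a joint passes its speed limit or range.

## Working session

There is one attempt and no reset: what is moved stays moved. The work goes in short steps, Python scripts to look and compute and a shell command to move; the robot and the scene stay as the last step left them, time stands still between calls to the robot, and variables do not carry over. Pictures are saved under pics/ and viewed, about 8 in all and at most 12, crops included, and the job is handed in when it is done.

```bash
mkdir -p pics; cat > h.py <<'E'
import numpy as np, cv2
from cell import robot
def snap(cam,fn,crop=None,scale=1):
    c=robot.camera(cam); im=c["color"][:,:,::-1]
    if crop: x0,y0,x1,y1=crop; im=im[y0:y1,x0:x1]
    im=cv2.resize(im,None,fx=scale,fy=scale,interpolation=cv2.INTER_CUBIC) if scale!=1 else im
    cv2.imwrite("pics/"+fn,im); return c
def ray(c,u,v,z):
    K,T=np.array(c["K"]),np.array(c["T"]); d=T[:3,:3]@np.linalg.solve(K,[u,v,1]); o=T[:3,3]
    return o+d*(z-o[2])/d[2]
def proj(c,p):
    K,T=np.array(c["K"]),np.array(c["T"]); q=K@(T[:3,:3].T@(np.array(p)-T[:3,3])); return q[:2]/q[2]
E
python3 - <<'E'
from h import *
np.set_printoptions(precision=1,suppress=True)
for cam in("scene","top"):
    c=snap(cam,cam+"0.png",scale=1.5); print(cam,np.array(c["T"])[:3],np.array(c["K"])[0])
    for n in["lid_large_c","lid_medium_c","lid_small_c","stand_mid","stand_prongs","port","cover_mid","closed_port","probe","carrier_back","carrier_front","cap_loose"]:
        print(n,[(np.round(d["point"]),round(d["confidence"],2),proj(c,d["point"]).round()) for d in robot.spot_in(cam,n)[:3]])
s=robot.state();print(s)
E
```

```text
scene [[   0.5   -0.4    0.8  -68.6]
 [  -0.8   -0.2    0.5 -414.3]
 [   0.    -0.9   -0.4  510.3]] [355.8   0.  261.7]
lid_large_c [(array([635.,  82.,  41.]), 0.94, array([243., 196.])), (array([545., 207.,  60.]), 0.74, array([185., 192.]))]
lid_medium_c [(array([609., 198.,  55.]), 0.72, array([203., 185.]))]
lid_small_c [(array([487., 213.,  52.]), 0.44, array([168., 203.]))]
stand_mid [(array([541., 195.,  19.]), 0.83, array([189., 206.]))]
stand_prongs [(array([539., 196.,  28.]), 0.8, array([188., 204.])), (array([ 519., -191.,   87.]), 0.2, array([318., 234.]))]
port [(array([ 520., -185.,   86.]), 0.63, array([316., 233.]))]
cover_mid [(array([ 518., -187.,   82.]), 0.57, array([316., 235.])), (array([ 498., -127.,   97.]), 0.2, array([287., 225.]))]
closed_port [(array([ 517., -190.,   87.]), 0.61, array([317., 234.]))]
probe []
carrier_back [(array([726., 142.,  47.]), 0.93, array([244., 177.]))]
carrier_front []
cap_loose [(array([ 499., -127.,   96.]), 0.63, array([287., 225.]))]
top [[ -0.   -1.    0.1 479.5]
 [ -1.    0.   -0.   -8.5]
 [  0.   -0.1  -1.  978.6]] [386.
[... 705 characters left out ...]
,  28.]), 0.43, array([161., 195.]))]
probe [(array([ 579., -168.,   83.]), 0.63, array([318., 175.]))]
carrier_back [(array([736., 146.,  80.]), 0.71, array([183., 112.]))]
carrier_front [(array([387., 138.,  79.]), 0.56, array([188., 261.]))]
cap_loose [(array([ 496., -129.,  104.]), 0.62, array([304., 211.]))]
{'time_s': 1.3, 'joints': array([ 1.3,  0.5,  1.6,  0. ,  1.1, -0. ]), 'joint_vel': array([-0., -0.,  0., -0., -0., -0.]), 'joint_efforts': array([  0. , -95. , -43.1,   0. ,   0. ,  -0. ]), 'eef_pos': array([168.2, 627.8, 231.3]), 'tcp_rot': array([-0.7,  0.7, -0.1,  0.1]), 'force': array([-0.3, -0.8,  0.2]), 'ft_torque': array([ 0., -0., -0.]), 'gripper_width': 0.9961912395493707}
```

View pics/top0.png

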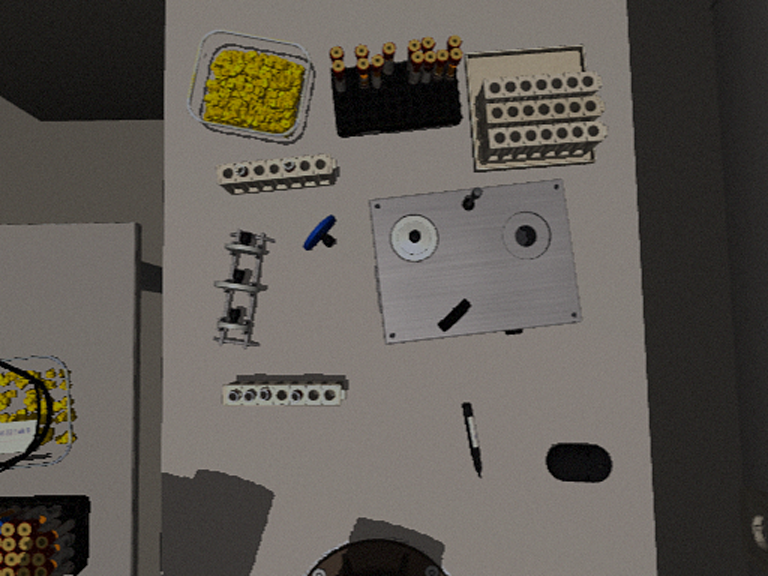

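View pics/scene0.png

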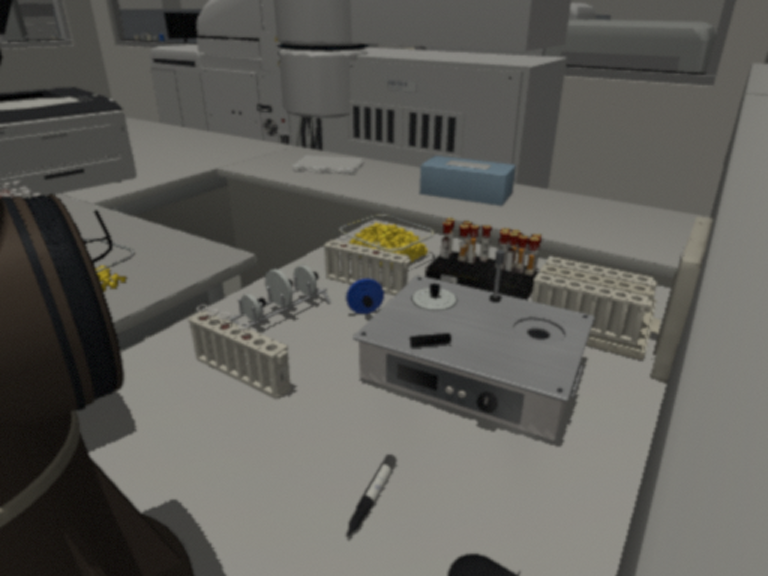

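Top view, in 1.5x pixels: three lids in the stand at (245,243), (240,282) and (235,322). A blue look-alike lies at (320,233). The open port is at (526,236), the closed one at (414,238) and the pen cap at (454,315). The middle lid in the stand looks the widest, so I'll confirm that in one crop.

```bash
python3 - <<'E'
from h import *
a=snap("top","a.png",(130,140,200,245),5.5); b=snap("scene","b.png",(125,160,235,240),4)
A=cv2.imread("pics/a.png");B=cv2.imread("pics/b.png");print(A.shape,B.shape)
H=max(len(A),len(B));o=np.zeros((H,A.shape[1]+B.shape[1]-40,3),np.uint8);o[:len(A),:A.shape[1]]=A;o[:len(B),A.shape[1]:]=B[:,:-40];cv2.imwrite("pics/ab.png",o[:600,:800])
# rim fits for ports in top image
c=a; g=cv2.cvtColor(c["color"],cv2.COLOR_RGB2GRAY)
cv2.imwrite("pics/cov.png",cv2.resize(c["color"][115:235,240:395,::-1],None,fx=5,fy=5,interpolation=cv2.INTER_CUBIC))
E
```

```text
(578, 385, 3) (320, 440, 3)
```

View pics/ab.png

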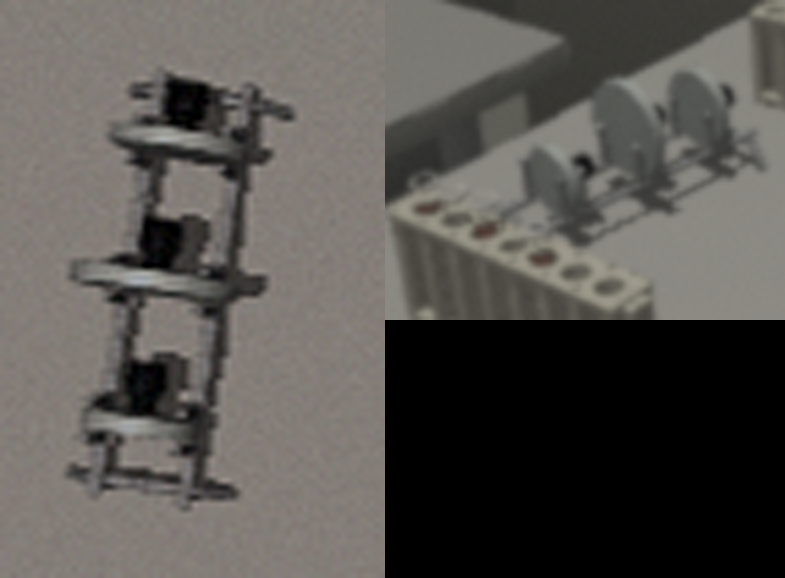

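View pics/cov.png

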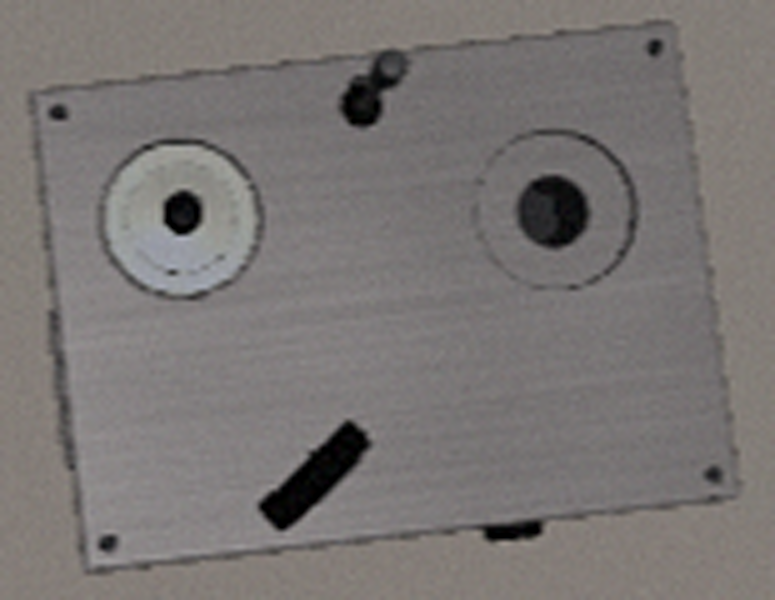

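The three lids in the stand, in the crop's left half: (185,135) mid-size, (155,278) widest and (145,420) smallest. The scene view agrees that the middle one is tallest. The largest lid is therefore the bare-metal one in the middle slot, with its knob toward +x. The blue one is the look-alike.

On the cover crop, the open port is at (556,210), the closed one at (181,219) and the cap at (315,476).

```bash
python3 - <<'E'
from h import *
np.set_printoptions(precision=1,suppress=True)
c=robot.camera("top")
A=lambda u,v,z:ray(c,130+(u+.5)/5.5-.5,140+(v+.5)/5.5-.5,z)
B=lambda u,v,z:ray(c,240+(u+.5)/5-.5,115+(v+.5)/5-.5,z)
t,b=A(212,101,22),A(152,481,22);print("stand",(t+b)/2,t-b,np.degrees(np.arctan2(*(t-b)[1::-1])))
l,r=A(72,270,70),A(237,288,70);print("lid rim",l,r)
print("lid top",A(155,279,91),"rail ends L",A(155,180,22),A(103,450,22))
cs=[B(30,93,86),B(672,22,86),B(740,492,86),B(85,570,86)];
for x in cs:print("corner",x)
m=sum(cs)/4;e=cs[0]+cs[3]-cs[1]-cs[2];yaw=np.arctan2(e[1],e[0])-np.pi/2;print("cover",m,np.degrees(yaw))
R=np.array([[np.cos(yaw),-np.sin(yaw)],[np.sin(yaw),np.cos(yaw)]])
p,q=B(556,210,86),B(181,219,88);print("port",p,"nominal",m[:2]+R@[30,-85],"closed",q,m[:2]+R@[45,90]);print("cap",B(315,476,92),R.T@(B(315,476,92)-m)[:2])
for k in[(347,421),(370,441),(280,530),(260,507)]:print("cap corner in cover",R.T@(B(*k,90)-m)[:2])
s=robot.state()
from scipy.spatial.transform import Rotation as Ro
print(Ro.from_quat(s["tcp_rot"],scalar_first=True).as_matrix().round(3))
E
python3 -m creep '{"fingers":[0.4,0.4,0.4,0.4,0.4],"travel":[[0,0,0],[0,0,0],[0,0,0],[0,0,0],[0,0,0]],"delta_rot":[[0,0,0],[0,0,0],[0,0,0],[0,0,0],[0,0,0]]}'
```

```text
stand [550.8 207.6  22. ] [170.6 -27.3   0. ] -9.097588281281835
lid rim [556.6 243.6  70. ] [547.5 173.4  70. ]
lid top [550.3 203.3  91. ] rail ends L [600.6 219.7  22. ] [479.7 243.   22. ]
corner [680.7  -0.4  86. ]
corner [ 709.3 -303.4   86. ]
corner [ 487.7 -325.4   86. ]
corner [458.1 -21.5  86. ]
cover [ 584.  -162.7   86. ] 5.481302666566895
port [ 621.  -245.1   86. ] nominal [ 622.  -244.4] closed [619.7 -69.5  88. ] [620.2 -68.8]
cap [ 499.  -127.8   92. ] [-81.3  42.8]
cap corner in cover [-57.8  24.7]
cap corner in cover [-68.2  15.4]
cap corner in cover [-103.9   61.6]
cap corner in cover [-92.4  69.5]
[[ 1.   0.   0.3]
 [-0.3 -0.   1. ]
 [ 0.  -1.  -0. ]]
time_s: 1.87
eef_pos: [168.2, 627.8, 231.3]
tcp_rot: [-0.701, 0.701, -0.092, 0.092]
force: [-0.3, 0.5, -0.9]
gripper_width: 0.6
```

```bash
python3 -m creep '{"fingers":[0.4,0.4,0.4,0.4,0.4],"travel":[[1.1,0,-0.68],[2.2,0,-1.36],[3.3,0,-2.04],[4.4,0,-2.72],[5.5,0,-3.4]],"delta_rot":[[0,0,0],[0,0,0],[0,0,0],[0,0,0],[0,0,0]]}'; python3 -c "
from h import *;print(robot.state()['joints'].tolist())"; python3 -m creep '{"fingers":[0.4,0.4,0.4,0.4,0.4],"travel":[[1.1,0,-0.68],[2.2,0,-1.36],[3.3,0,-2.04],[4.4,0,-2.72],[5.5,0,-3.4]],"delta_rot":[[0,0,0],[0,0,0],[0,0,0],[0,0,0],[0,0,0]]}'; python3 -c "
from h import *;print(robot.state()['joints'].tolist())"; python3 -m creep '{"fingers":[0.4,0.4,0.4,0.4,0.4],"travel":[[1.1,0.2,-0.68],[2.2,0.4,-1.36],[3.3,0.6,-2.04],[4.4,0.8,-2.72],[5.5,1,-3.4]],"delta_rot":[[0,-0.2,0],[0,-0.4,0],[0,-0.7,0],[0,-0.9,0],[0,-1.1,0]]}'; python3 -c "
from h import *;print(robot.state()['joints'].tolist())"
```

```text
time_s: 2.28
eef_pos: [302.0, 485.3, 231.4]
tcp_rot: [0.701, -0.701, 0.092, -0.092]
force: [0.0, 0.7, -0.3]
gripper_width: 0.599
[0.9610820800413927, 0.3706633319603517, 1.779704838062587, -4.07588082905806e-05, 0.990959878940393, -0.3484636610072393]
time_s: 2.7
eef_pos: [435.2, 343.8, 231.5]
tcp_rot: [0.701, -0.701, 0.092, -0.092]
force: [1.0, 0.6, 0.4]
gripper_width: 0.6
[0.613970331060205, 0.3469933753949821, 1.817078252258759, 1.2249241167785223e-05, 0.9770914603407032, -0.6951133451856137]
time_s: 3.12
eef_pos: [568.3, 202.5, 201.2]
tcp_rot: [0.705, -0.705, 0.051, -0.052]
force: [1.0, 0.8, 0.6]
gripper_width: 0.601
[0.29204005239906133, 0.44635530280651925, 1.7391313695599713, 6.442415844546982e-06, 0.9557441835281123, -1.1332426177564718]
```

```bash
python3 -m creep '{"fingers":[0.4,0.4,0.4,0.4,0.4],"travel":[[0,0,0],[0,0,0],[0,0,0],[0,0,0],[0,0,0]],"delta_rot":[[0.7,0,1],[1.4,0,2],[2,0,3],[2,0,3],[2,0,3]]}'; python3 -c "
from h import *;s=robot.state();print(s['joints'].tolist(),s['eef_pos'].tolist(),s['tcp_rot'].tolist())"; python3 -m creep '{"fingers":[0.4,0.4,0.4,0.4,0.4],"travel":[[0,0,0],[0,0,0],[0,0,0],[0,0,0],[0,0,0]],"delta_rot":[[-0.7,0,-1],[-1.4,0,-2],[-2,0,-3],[-2,0,-3],[-2,0,-3]]}'; python3 -c "
from h import *;s=robot.state();print(s['joints'].tolist(),s['eef_pos'].tolist(),s['tcp_rot'].tolist())"
```

```text
time_s: 3.53
eef_pos: [568.0, 202.6, 200.0]
tcp_rot: [0.774, -0.611, 0.157, 0.053]
force: [0.1, 0.9, -0.0]
gripper_width: 0.598
[0.11947460022209853, 0.5758653768347575, 1.5796902383845508, 0.29641638469390685, 1.254464501950483, -1.4324793137069227] [567.9874101216643, 202.62781040392724, 199.9522757186313] [0.7737938756968253, -0.6114189745763239, 0.15688331282138848, 0.052891413483748276]
time_s: 3.95
eef_pos: [565.4, 206.5, 202.7]
tcp_rot: [0.705, -0.705, 0.049, -0.051]
force: [0.1, 0.0, 0.4]
gripper_width: 0.6
[0.30022786955493713, 0.4419061363037048, 1.742572502133092, -0.0008039367189760443, 0.9546650863374396, -1.1284396691762886] [565.4279119748073, 206.51204727263635, 202.65921216008385] [0.7054308813631344, -0.7052353033968637, 0.04915316796098296, -0.050935297597683685]
```

```bash
python3 - <<'E'
from h import *
snap("top","k.png",(120,110,230,210),6)
E
```

```text
(no output)
```

View pics/k.png

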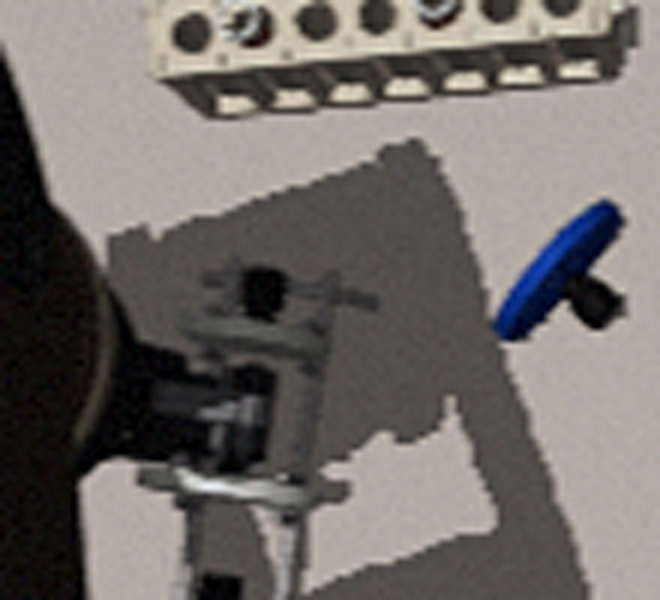

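```bash
cat > kin.py <<'E'
import numpy as np
from scipy.spatial.transform import Rotation as Ro
from scipy.optimize import least_squares
J=np.array([[1.262,.48,1.596,0,1.065,-.047],
[0.9610820800413927, 0.3706633319603517, 1.779704838062587, -4.07588082905806e-05, 0.990959878940393, -0.3484636610072393],
[0.613970331060205, 0.3469933753949821, 1.817078252258759, 1.2249241167785223e-05, 0.9770914603407032, -0.6951133451856137],
[0.29204005239906133, 0.44635530280651925, 1.7391313695599713, 6.442415844546982e-06, 0.9557441835281123, -1.1332426177564718],
[0.11947460022209853, 0.5758653768347575, 1.5796902383845508, 0.29641638469390685, 1.254464501950483, -1.4324793137069227],
[0.30022786955493713, 0.4419061363037048, 1.742572502133092, -0.0008039367189760443, 0.9546650863374396, -1.1284396691762886]])
P=np.array([[168.208,627.852,231.297],[302,485.3,231.4],[435.2,343.8,231.5],[568.3,202.5,201.2],[567.99,202.63,199.95],[565.43,206.51,202.66]])
def fk(j,p):
    a1,off,z0,A,B,L=p; e=lambda ax,a:Ro.from_euler(ax,a)
    R=e('z',j[0]);x=R.apply([a1,off,z0]);R=R*e('y',j[1]);x=x+R.apply([0,0,A]);R=R*e('y',j[2]);x=x+R.apply([0,0,B])
    R=R*e('z',j[3])*e('y',j[4])*e('z',j[5]);return x+R.apply([0,0,L]),R
f=lambda p:np.concatenate([fk(j,p)[0]-q for j,q in zip(J,P)])
s=least_squares(lambda p:np.r_[f(p),(p[0])*1e-3],[0,30,450,425,425,300],max_nfev=2000);par=s.x
R0=Ro.from_quat([0.7737938756968253, -0.6114189745763239, 0.15688331282138848, 0.052891413483748276],scalar_first=True)
Rt=fk(J[4],par)[1].inv()*R0
Rt2=fk(J[5],par)[1].inv()*Ro.from_quat([0.7054308813631344, -0.7052353033968637, 0.04915316796098296, -0.050935297597683685],scalar_first=True)
lo=np.array([-2.75,-.82,.23,-1.56,.09,-2.92]);hi=np.array([2.75,2.05,2.67,4.7,2.69,2.92])
def ik(p,R,seeds=30,j0=None):
    best=None;rng=np.random.default_rng(0)
    for k in range(seeds):
        x0=j0 if (k==0 and j0 is not None) else rng.uniform(lo+.05,hi-.05)
        g=lambda j:np.r_[(fk(j,par)[0]-p)/100,((fk(j,par)[1]*Rt)*R.inv()).as_rotvec()]
        r=least_squares(g,np.clip(x0,lo+.01,hi-.01),bounds=(lo,hi),max_nfev=60)
        if best is None or r.cost<best.cost-1e-9:best=r
        if best.cost<1e-6:break
    return best.x,best.cost
if __name__=="__main__":
    print(par.round(1),abs(f(par)).round(1).max());print(Rt.as_matrix().round(2),Rt2.as_matrix().round(2))
    c=np.array([584.,-162.7]);y=np.radians(5.5);R2=np.array([[np.cos(y),-np.sin(y)],[np.sin(y),np.cos(y)]])
    for loc in[(-68,-60),(-68,-105)]:
     g=np.r_[c+R2@loc,112]
     for az in range(-90,181,30):
      for el in(0,20,40):   # tool pointing az direction, downward by el ; tool x up-ish
        a=np.radians(az);e=np.radians(el)
        ty=np.array([np.cos(a)*np.cos(e),np.sin(a)*np.cos(e),-np.sin(e)]);tx=np.array([np.cos(a)*np.sin(e),np.sin(a)*np.sin(e),np.cos(e)])
        R=Ro.from_matrix(np.c_[tx,ty,np.cross(tx,ty)]);j,cost=ik(g+12*ty,R,8)
        print(loc,az,el,"OK" if cost<1e-5 else "--",round(cost,4),j.round(2) if cost<1e-3 else "")
E
python3 kin.py
```

```text
[-17.1  30.3 285.4 601.7 441.6 372.9] 1.9
[[-0. -0. -1.]
 [-1. -0.  0.]
 [-0.  1. -0.]] [[-0. -0. -1.]
 [-1. -0.  0.]
 [-0.  1. -0.]]
(-68, -60) -90 0 OK 0.0 [ 0.19  1.11  2.   -1.38  1.58  1.54]
(-68, -60) -90 20 OK 0.0 [ 0.15  0.88  2.07 -1.35  1.26  1.37]
(-68, -60) -90 40 OK 0.0 [ 0.03  0.68  2.09 -1.24  0.94  1.1 ]
(-68, -60) -60 0 OK 0.0 [0.15 1.19 2.4  4.38 1.73 1.99]
(-68, -60) -60 20 OK 0.0 [0.1  0.88 2.47 4.23 1.31 1.77]
(-68, -60) -60 40 OK 0.0 [-0.05  0.6   2.41  4.24  0.81  1.41]
(-68, -60) -30 0 OK 0.0 [-0.37  1.45  2.67  3.42  2.54  1.81]
(-68, -60) -30 20 -- 0.014 
(-68, -60) -30 40 OK 0.0 [-0.41  0.59  2.6   3.25  0.92  1.58]
(-68, -60) 0 0 OK 0.0 [-1.07  1.29  2.55  1.97  1.89  0.94]
(-68, -60) 0 20 OK 0.0 [-1.    0.94  2.61  2.22  1.46  1.22]
(-68, -60) 0 40 OK 0.0 [-0.84  0.59  2.51  2.28  0.85  1.61]
(-68, -60) 30 0 OK 0.0 [-1.16  1.12  2.17  1.46  1.55  1.42]
(-68, -60) 30 20 OK 0.0 [-1.12  0.86  2.24  1.49  1.22  1.61]
(-68, -60) 30 40 OK 0.0 [-0.98  0.64  2.23  1.41  0.89  1.93]
(-68, -60) 60 0 OK 0.0 [-1.06  1.14  1.75  1.05  1.7   1.79]
(-68, -60) 60 20 OK 0
[... 2006 characters left out ...]
]
(-68, -105) 90 20 OK 0.0 [-0.9   1.09  1.33  0.65  1.8   2.01]
(-68, -105) 90 40 OK 0.0 [-0.85  0.9   1.47  0.53  1.51  2.05]
(-68, -105) 120 0 OK 0.0 [-0.73  1.39  0.86  0.49  2.4   1.94]
(-68, -105) 120 20 OK 0.0 [-0.72  1.2   1.01  0.36  2.1   1.87]
(-68, -105) 120 40 OK 0.0 [-0.69  1.    1.23  0.27  1.75  1.85]
(-68, -105) 150 0 OK 0.0 [-0.53  1.46  0.67 -0.01  2.57  1.56]
(-68, -105) 150 20 OK 0.0 [-0.53  1.26  0.86 -0.01  2.24  1.57]
(-68, -105) 150 40 OK 0.0 [-0.53  1.04  1.12 -0.    1.85  1.57]
(-68, -105) 180 0 OK 0.0 [-0.33  1.41  0.81 -0.52  2.42  1.17]
(-68, -105) 180 20 OK 0.0 [-0.34  1.22  0.97 -0.38  2.12  1.25]
(-68, -105) 180 40 OK 0.0 [-0.36  1.01  1.2  -0.28  1.77  1.27]
```

```bash
python3 -m creep '{"fingers":[0.4,0.4,0.4,0.4,0.4],"travel":[[0,0,0],[0,0,0],[0,0,0],[0,0,0],[0,0,0]],"delta_rot":[[0,0,1.17],[0,0,2.33],[0,0,3.5],[0,0,4.67],[0,0,5.83]]}'; python3 -m creep '{"fingers":[0.4,0.4,0.4,0.4,0.4],"travel":[[0,0,0],[0,0,0],[0,0,0],[0,0,0],[0,0,0]],"delta_rot":[[0,0,0],[0,0,0],[0,0,0],[0,0,0],[0,0,0]]}';cat >> h.py <<'E'
from scipy.spatial.transform import Rotation as Ro
def go(target,Rt=None):
    s=robot.state();R=Ro.from_quat(s["tcp_rot"],scalar_first=True)
    print("pos",s["eef_pos"].round(1),"J",s["joints"].round(3),"F",s["force"].round(1),"\nmat",R.as_matrix().round(3).tolist())
    if target is not None: print("travel",(R.inv().apply(np.array(target)-s["eef_pos"])/30).round(2))
    if Rt is not None: print("rot",(np.degrees((R.inv()*Rt).as_rotvec())/6).round(2))
E
python3 -c "
from h import *
go([571.8,203,110]);go([571.8,203,43])"
```

```text
time_s: 4.42
eef_pos: [568.5, 203.7, 202.3]
tcp_rot: [0.689, -0.655, 0.263, 0.164]
force: [-0.3, 0.4, -1.0]
gripper_width: 0.601
time_s: 4.83
eef_pos: [567.1, 204.5, 203.0]
tcp_rot: [0.689, -0.657, 0.26, 0.162]
force: [0.9, -0.9, 0.0]
gripper_width: 0.599
pos [567.1 204.5 203. ] J [ 0.181  0.773  1.283  0.186  1.665 -1.282] F [ 0.9 -0.9  0. ] 
mat [[0.813, -0.564, 0.146], [-0.119, 0.084, 0.989], [-0.57, -0.821, 0.001]]
travel [ 1.9   2.45 -0.03]
pos [567.1 204.5 203. ] J [ 0.181  0.773  1.283  0.186  1.665 -1.282] F [ 0.9 -0.9  0. ] 
mat [[0.813, -0.564, 0.146], [-0.119, 0.084, 0.989], [-0.57, -0.821, 0.001]]
travel [ 3.18  4.29 -0.03]
```

```bash
python3 -m creep '{"fingers":[0.45,0.45,0.45,0.45,0.45],"travel":[[0.5,0.65,0],[1,1.3,0],[1.5,1.95,-0.03],[1.9,2.45,-0.03],[1.9,2.45,-0.03]],"delta_rot":[[0,0,0],[0,0,0],[0,0,0],[0,0,0],[0,0,0]]}';python3 - <<'E'
from h import *
go([571.8,203,43])
a=snap("scene","s1.png",(140,120,260,230),6);b=snap("top","t1.png",(120,130,210,220),5)
A=cv2.imread("pics/s1.png");
c=a
# predicted: lid centre, head axis end, tcp
s=robot.state()["eef_pos"]
for n,p in dict(lidtop=[551,206,91.5],knobend=[551+28*.99,206-28*.141,55.5],tcp=s).items():
    for cam,(cc,x0,y0,k) in dict(scene=(a,140,120,6),top=(b,120,130,5)).items():print(n,cam,((proj(cc,p)-[x0,y0])*k).round())
E
```

```text
time_s: 5.25
eef_pos: [570.0, 202.6, 106.4]
tcp_rot: [0.688, -0.657, 0.262, 0.163]
force: [-1.3, -0.3, -0.4]
gripper_width: 0.554
pos [570.  202.6 106.4] J [ 0.179  0.877  1.324  0.184  1.529 -1.309] F [-1.3 -0.3 -0.4] 
mat [[0.81, -0.569, 0.145], [-0.12, 0.083, 0.989], [-0.575, -0.818, -0.001]]
travel [1.26 1.7  0.03]
lidtop scene [276. 362.]
lidtop top [183. 300.]
knobend scene [331. 412.]
knobend top [209. 248.]
tcp scene [310. 311.]
tcp top [180. 252.]
```

View pics/s1.png

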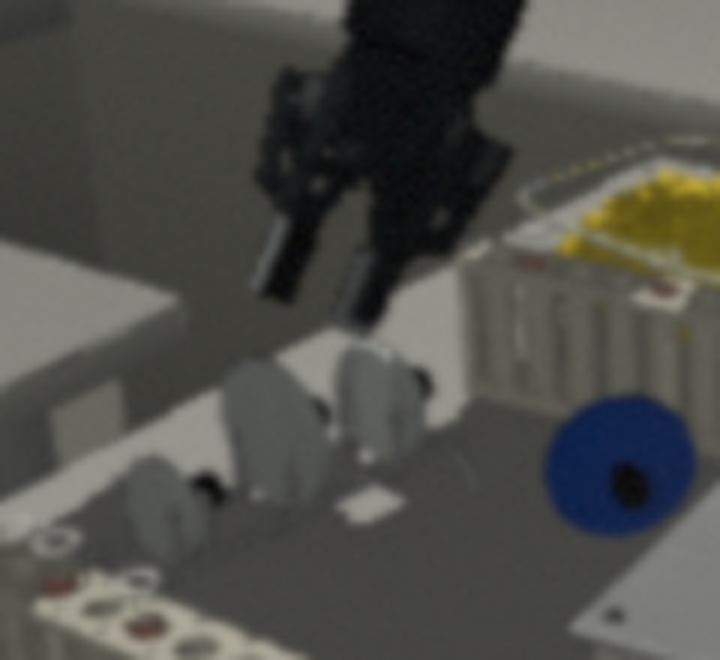

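```bash
python3 - <<'E'
from h import *
a=robot.camera("scene");b=robot.camera("top");th=np.linspace(0,6.28,200);u=np.array([.99,-.141,0]);v=np.array([.141,.99,0])
def ext(c,x,y,x0,y0,k):
    P=[np.array([x,y,55.5])+36*np.cos(t)*v+36*np.sin(t)*np.array([0,0,1])+s*u for t in th for s in(-4,4)]
    q=(np.array([proj(c,p) for p in P])-[x0,y0]+.5)*k-.5;return q.min(0).round(),q.max(0).round()
print("seen left222 right328 top358 bottom505")
for x,y in[(551,206),(548,206),(545,208),(551,210),(548,212)]:print(x,y,ext(a,x,y,140,120,6),ext(b,x,y,130,140,5.5))
E
```

```text
seen left222 right328 top358 bottom505
551 206 (array([228., 358.]), array([345., 513.])) (array([ 81., 262.]), array([254., 304.]))
548 206 (array([223., 361.]), array([341., 516.])) (array([ 81., 269.]), array([254., 311.]))
545 208 (array([215., 362.]), array([333., 518.])) (array([ 77., 277.]), array([249., 318.]))
551 210 (array([221., 356.]), array([338., 511.])) (array([ 72., 263.]), array([245., 304.]))
548 212 (array([214., 357.]), array([331., 512.])) (array([ 67., 270.]), array([240., 311.]))
```

```bash
python3 -c "
from h import *
go([571.8,207.5,44])"
```

```text
pos [572.2 203.  110.5] J [ 0.178  0.873  1.32   0.184  1.533 -1.309] F [ 0.3 -0.2  0.3] 
mat [[0.812, -0.565, 0.146], [-0.119, 0.084, 0.989], [-0.571, -0.821, 0.001]]
travel [1.24 1.84 0.14]
```

Settled at the commanded pose. Now I'll descend and close.

```bash
python3 -m creep '{"fingers":[0.45,0.45,0.45,0.45,0.45],"travel":[[0.3,0.45,0.14],[0.6,0.9,0.14],[0.9,1.35,0.14],[1.24,1.84,0.14],[1.24,1.84,0.14]],"delta_rot":[[0,0,0],[0,0,0],[0,0,0],[0,0,0],[0,0,0]]}';python3 -m creep '{"fingers":[0.45,0.7,0.9,1,1],"travel":[[0,0,0],[0,0,0],[0,0,0],[0,0,0],[0,0,0]],"delta_rot":[[0,0,0],[0,0,0],[0,0,0],[0,0,0],[0,0,0]]}';python3 -m creep '{"fingers":[1,1,1,1,1],"travel":[[0,0,0],[0,0,0],[0,0,0],[0,0,0],[0,0,0]],"delta_rot":[[0,0,0],[0,0,0],[0,0,0],[0,0,0],[0,0,0]]}'; python3 -c "
from h import *
go([571.8,207.5,144])"
```

```text
time_s: 5.87
eef_pos: [568.8, 206.4, 37.7]
tcp_rot: [0.687, -0.657, 0.263, 0.164]
force: [-0.6, -0.5, 0.3]
gripper_width: 0.547
time_s: 6.28
eef_pos: [571.5, 207.1, 42.6]
tcp_rot: [0.688, -0.657, 0.261, 0.162]
force: [2.0, 2.0, 2.5]
gripper_width: 0.184
time_s: 6.7
eef_pos: [571.6, 207.1, 42.3]
tcp_rot: [0.688, -0.657, 0.261, 0.162]
force: [3.3, 2.5, 5.9]
gripper_width: 0.182
pos [571.6 207.1  42.3] J [ 0.183  0.952  1.334  0.189  1.441 -1.322] F [3.3 2.5 5.9] 
mat [[0.811, -0.566, 0.146], [-0.12, 0.084, 0.989], [-0.572, -0.82, 0.001]]
travel [-1.93 -2.78  0.02]
```

```bash
python3 -m creep '{"fingers":[1,1,1,1,1],"travel":[[-0.3,-0.45,0],[-0.7,-1,0],[-1.3,-1.9,0],[-1.9,-2.75,0],[-2.3,-3.3,0]],"delta_rot":[[0,0,0],[0,0,0],[0,0,0],[0,0,0],[0,0,0]]}';python3 -m creep '{"fingers":[1,1,1,1,1],"travel":[[0,0,0],[-0.3,-0.5,0],[-0.6,-0.9,0],[-1,-1.5,0],[-1.2,-1.7,0]],"delta_rot":[[0,0,0],[0,0,0],[0,0,0],[0,0,0],[0,0,0]]}'; python3 -c "
from h import *
go(None);snap('scene','s2.png',(140,90,260,230),4)"
```

```text
time_s: 7.12
eef_pos: [571.7, 206.9, 166.2]
tcp_rot: [0.688, -0.657, 0.261, 0.162]
force: [-0.5, 0.3, -0.1]
gripper_width: 0.181
time_s: 7.53
eef_pos: [571.6, 207.0, 227.8]
tcp_rot: [0.689, -0.657, 0.26, 0.162]
force: [0.6, -0.8, 0.2]
gripper_width: 0.18
pos [571.6 207.  227.8] J [ 0.183  0.759  1.248  0.189  1.714 -1.27 ] F [ 0.6 -0.8  0.2] 
mat [[0.812, -0.565, 0.146], [-0.119, 0.084, 0.989], [-0.571, -0.821, 0.001]]
```

View pics/s2.png

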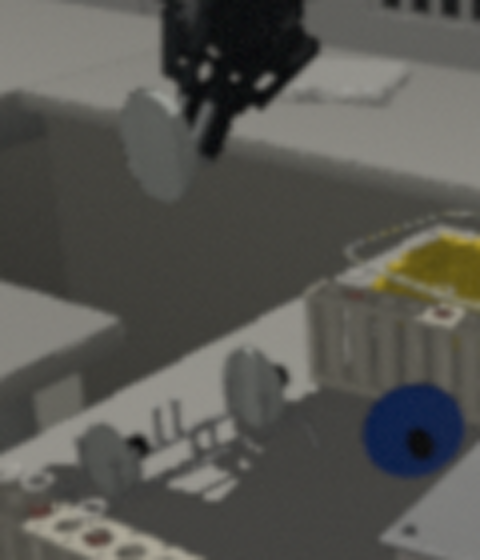

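The lid came up upright in the gripper at (160,145), and the other two are still in the stand at (110,460) and (255,385). Next I'll plan the reorientation.

```bash
cat > plan.py <<'E'
from h import *; from kin import *
s=robot.state();R0=Ro.from_quat(s["tcp_rot"],scalar_first=True);p0=s["eef_pos"]
Rg=R0; ax=np.array([.99,-.141,0]);z=Rg.as_matrix()[:,2];ax=ax-z*(ax@z);ax/=np.linalg.norm(ax)
axt=Rg.inv().apply(ax);ct=Rg.inv().apply(np.array([551,210.5,55.5])-[571.6,207.1,42.3])
C=np.array([584,-162.7]);y=np.radians(5.5);R2=np.array([[np.cos(y),-np.sin(y)],[np.sin(y),np.cos(y)]])
def place(loc,az,z):   # TCP pose with lid centre at cover loc, height z, axis up, tool azimuth az
    a=np.radians(az); x=axt; zz=np.array([0,0,1.]);b=np.cross(zz,x)   # tool frame triad x(axis), zz, b
    Z=np.array([0,0,1.]);  # tool z (close axis) horizontal; tool y horizontal part along az
    h=np.array([np.cos(a),np.sin(a),0]);
    W=np.c_[Z,np.cross(Z,h),np.cross(np.cross(Z,h),Z)]; Tm=np.c_[x,zz,b]
    R=Ro.from_matrix(W@Tm.T)
    if R.apply([0,1,0])@h<0: return place(loc,az+180,z)
    return np.r_[C+R2@loc,z]-R.apply(ct),R
if __name__=="__main__":
    np.set_printoptions(precision=2,suppress=True);print("axt",axt,"ct",ct)
    for az in(10,30,60,80):
        p,R=place((-68,-75),az,180); print("az",az,p,"ty",R.apply([0,1,0]),"tx",R.apply([1,0,0]))
        j=s["joints"]
        rv=(R0.inv()*R).as_rotvec();print(" rot",np.degrees(rv)/6)
        for t in np.linspace(.1,1,10):
            j2,c=ik(p0+(p-p0)*t,R0*Ro.from_rotvec(rv*t),1,j);print("  ",t.round(1),j2,"cost %.1e"%c,"dj",abs(j2-j).max().round(2));j=j2
E
python3 plan.py
```

```text
axt [ 0.82 -0.57 -0.  ] ct [-24.68   1.07   0.37]
az 10 [ 536.57 -241.95  200.88] ty [ 0.81  0.14 -0.57] tx [0.56 0.1  0.82]
 rot [  0.59  -3.35 -14.86]
   0.1 [ 0.14  0.65  1.4   0.13  1.53 -1.35] cost 3.1e-18 dj 0.19
   0.2 [ 0.09  0.54  1.55  0.1   1.33 -1.43] cost 6.8e-30 dj 0.2
   0.3 [ 0.03  0.44  1.7   0.07  1.13 -1.52] cost 1.0e-30 dj 0.2
   0.4 [-0.05  0.35  1.85  0.08  0.92 -1.65] cost 5.7e-30 dj 0.21
   0.5 [-0.15  0.28  1.98  0.14  0.72 -1.83] cost 4.7e-22 dj 0.21
   0.6 [-0.28  0.23  2.11  0.33  0.52 -2.16] cost 8.8e-25 dj 0.33
   0.7 [-0.44  0.21  2.22  0.79  0.4  -2.77] cost 6.2e-20 dj 0.61
   0.8 [-0.52  0.23  2.22  0.87  0.4  -2.92] cost 1.0e-02 dj 0.15
   0.9 [-0.59  0.24  2.19  0.83  0.41 -2.92] cost 5.1e-02 dj 0.07
   1.0 [-0.66  0.27  2.16  0.79  0.42 -2.92] cost 1.2e-01 dj 0.07
az 30 [ 535.12 -237.6   200.88] ty [ 0.71  0.41 -0.57] tx [0.49 0.29 0.82]
 rot [  1.24  -6.97 -14.38]
   0.1 [ 0.14  0.65  1.4   0.14  1.53 -1.39] cost 3.0e-18 dj 0.18
   0.2 [ 0.08  0.55  1.55  0.12  1.34 -1.52] cost 7.1e-30 dj 0.19
   0.3 [ 0.    0.45  1.7   0.12  1.15 -1.68] cost 1.2e
[... 1296 characters left out ...]
  0.56 0.82]
 rot [  2.84 -15.8  -11.66]
   0.1 [ 0.12  0.67  1.38  0.17  1.56 -1.5 ] cost 3.0e-18 dj 0.23
   0.2 [ 0.05  0.58  1.52  0.17  1.4  -1.74] cost 1.0e-30 dj 0.24
   0.3 [-0.05  0.51  1.63  0.21  1.26 -2.01] cost 3.3e-31 dj 0.28
   0.4 [-0.17  0.45  1.73  0.28  1.16 -2.33] cost 1.7e-27 dj 0.32
   0.5 [-0.31  0.43  1.8   0.38  1.11 -2.68] cost 9.4e-30 dj 0.35
   0.6 [-0.42  0.44  1.81  0.43  1.11 -2.92] cost 3.4e-03 dj 0.24
   0.7 [-0.46  0.46  1.77  0.37  1.14 -2.92] cost 5.2e-02 dj 0.07
   0.8 [-0.5   0.48  1.73  0.31  1.17 -2.92] cost 1.6e-01 dj 0.05
   0.9 [-0.54  0.5   1.68  0.27  1.2  -2.92] cost 3.2e-01 dj 0.04
   1.0 [-0.59  0.53  1.63  0.24  1.23 -2.92] cost 5.5e-01 dj 0.05
```

```bash
sed -i 's/for az in(10,30,60,80)/for az in(-70,-85,-100,-120)/; s/(-68,-75)/(-68,-95)/' plan.py; python3 plan.py
```

```text
axt [ 0.82 -0.57 -0.  ] ct [-24.68   1.07   0.37]
az -70 [ 529.58 -276.31  200.88] ty [ 0.28 -0.77 -0.57] tx [ 0.2  -0.54  0.82]
 rot [ -2.02  11.12 -13.41]
   0.1 [ 0.15  0.67  1.37  0.11  1.56 -1.19] cost 1.2e-29 dj 0.16
   0.2 [ 0.13  0.58  1.5   0.02  1.4  -1.09] cost 3.5e-30 dj 0.16
   0.3 [ 0.11  0.5   1.62 -0.08  1.25 -0.97] cost 1.8e-29 dj 0.15
   0.4 [ 0.09  0.43  1.74 -0.2   1.1  -0.82] cost 4.2e-26 dj 0.15
   0.5 [ 0.07  0.38  1.85 -0.35  0.96 -0.62] cost 1.2e-21 dj 0.19
   0.6 [ 0.06  0.35  1.96 -0.55  0.84 -0.37] cost 1.8e-30 dj 0.25
   0.7 [ 0.04  0.34  2.06 -0.8   0.76 -0.05] cost 5.8e-25 dj 0.32
   0.8 [ 0.02  0.35  2.15 -1.11  0.72  0.33] cost 1.2e-20 dj 0.38
   0.9 [-0.01  0.4   2.22 -1.42  0.76  0.73] cost 1.0e-19 dj 0.4
   1.0 [-0.04  0.47  2.24 -1.56  0.87  0.99] cost 1.3e-03 dj 0.26
az -85 [ 526.2  -276.96  200.88] ty [ 0.07 -0.82 -0.57] tx [ 0.05 -0.57  0.82]
 rot [ -2.49  13.76 -12.52]
   0.1 [ 0.16  0.67  1.37  0.1   1.57 -1.16] cost 2.3e-31 dj 0.14
   0.2 [ 0.13  0.59  1.48  0.01  1.43 -1.03] cost 8.2e-31 dj 0.14
   0.3 [ 0.12  0.52  1.59 -0.09  1.3  -0.88] 
[... 1312 characters left out ...]
.29 -0.49  0.82]
 rot [-3.56 19.69 -9.62]
   0.1 [ 0.16  0.69  1.34  0.1   1.61 -1.1 ] cost 7.3e-19 dj 0.17
   0.2 [ 0.14  0.64  1.43  0.01  1.52 -0.91] cost 4.6e-18 dj 0.19
   0.3 [ 0.12  0.59  1.5  -0.1   1.44 -0.71] cost 8.2e-30 dj 0.2
   0.4 [ 0.11  0.56  1.57 -0.21  1.37 -0.49] cost 3.6e-30 dj 0.22
   0.5 [ 0.09  0.55  1.63 -0.32  1.33 -0.26] cost 1.5e-30 dj 0.23
   0.6 [ 0.08  0.55  1.67 -0.44  1.3  -0.02] cost 4.1e-30 dj 0.24
   0.7 [ 0.06  0.57  1.7  -0.56  1.3   0.22] cost 3.0e-30 dj 0.24
   0.8 [ 0.03  0.61  1.72 -0.67  1.31  0.46] cost 9.9e-31 dj 0.24
   0.9 [-0.01  0.65  1.72 -0.76  1.34  0.7 ] cost 5.0e-30 dj 0.23
   1.0 [-0.06  0.71  1.7  -0.84  1.39  0.92] cost 5.0e-18 dj 0.22
```

```bash
python3 - <<'E'
from plan import *
p,R=place((-68,-95),-100,185);rv=(R0.inv()*R).as_rotvec();d=(p-p0)/4
for k in range(4):
    print(((R0*Ro.from_rotvec(rv*k/4)).inv().apply(d)/30).round(2),(np.degrees(rv)/24).round(2))
E
```

```text
[ 0.26  0.04 -4.05] [-0.74  4.09 -2.86]
[ 1.82  0.66 -3.57] [-0.74  4.09 -2.86]
[ 2.79  1.61 -2.47] [-0.74  4.09 -2.86]
[ 2.91  2.62 -1.05] [-0.74  4.09 -2.86]
```

```bash
python3 -m creep '{"fingers":[1,1,1,1,1],"travel":[[0.05,0.01,-0.81],[0.1,0.02,-1.62],[0.16,0.02,-2.43],[0.21,0.03,-3.24],[0.26,0.04,-4.05]],"delta_rot":[[-0.15,0.82,-0.57],[-0.3,1.64,-1.14],[-0.44,2.45,-1.72],[-0.59,3.27,-2.29],[-0.74,4.09,-2.86]]}'; python3 -m creep '{"fingers":[1,1,1,1,1],"travel":[[0.36,0.13,-0.71],[0.73,0.26,-1.43],[1.09,0.4,-2.14],[1.46,0.53,-2.86],[1.82,0.66,-3.57]],"delta_rot":[[-0.15,0.82,-0.57],[-0.3,1.64,-1.14],[-0.44,2.45,-1.72],[-0.59,3.27,-2.29],[-0.74,4.09,-2.86]]}'; python3 -m creep '{"fingers":[1,1,1,1,1],"travel":[[0.56,0.32,-0.49],[1.12,0.64,-0.99],[1.67,0.97,-1.48],[2.23,1.29,-1.98],[2.79,1.61,-2.47]],"delta_rot":[[-0.15,0.82,-0.57],[-0.3,1.64,-1.14],[-0.44,2.45,-1.72],[-0.59,3.27,-2.29],[-0.74,4.09,-2.86]]}'; python3 -c "
from plan import *
p,R=place((-68,-95),-100,185);go(p,R)"
```

```text
time_s: 8.0
eef_pos: [558.3, 84.6, 219.1]
tcp_rot: [-0.607, 0.734, -0.295, 0.076]
force: [-0.9, 0.2, -0.4]
gripper_width: 0.179
time_s: 8.42
eef_pos: [546.1, -36.3, 214.0]
tcp_rot: [-0.484, 0.759, -0.307, 0.307]
force: [0.4, -0.9, -0.6]
gripper_width: 0.184
time_s: 8.83
eef_pos: [533.6, -157.1, 208.5]
tcp_rot: [-0.328, 0.732, -0.298, 0.517]
force: [-0.5, -0.5, -0.4]
gripper_width: 0.181
pos [ 533.6 -157.1  208.5] J [ 0.067  0.497  1.869 -0.745  1.084  0.271] F [-0.5 -0.5 -0.4] 
mat [[0.287, -0.097, 0.953], [-0.776, -0.607, 0.172], [0.562, -0.789, -0.249]]
travel [ 2.82  3.   -0.13]
rot [-1.9   3.8  -8.28]
```

```bash
sed -i 's/^axt=.*/axt=np.array([.8203,-.5719,0]);axt\/=np.linalg.norm(axt);ct=np.array([-24.68,1.07,.37])/' plan.py
python3 -m creep '{"fingers":[1,1,1,1,1],"travel":[[0.58,0.52,-0.21],[1.16,1.05,-0.42],[1.75,1.57,-0.63],[2.33,2.1,-0.84],[2.91,2.62,-1.05]],"delta_rot":[[-0.15,0.82,-0.57],[-0.3,1.64,-1.14],[-0.44,2.45,-1.72],[-0.59,3.27,-2.29],[-0.74,4.09,-2.86]]}'; python3 -m creep '{"fingers":[1,1,1,1,1],"travel":[[0,0,0],[0,0,0],[0,0,0],[0,0,0],[0,0,0]],"delta_rot":[[0,0,0],[0,0,0],[0,0,0],[0,0,0],[0,0,0]]}'; python3 - <<'E'
from plan import *
p,R=place((-68,-95),-100,185);go(p,R)
p,R=place((-68,-95),-100,115);go(p,R);a=snap("scene","s3.png",(230,120,400,270),4);b=snap("top","t3.png",(240,100,400,240),4)
c=np.r_[C+R2@(-68,-95),185]
print("lid pred scene",(proj(a,c)-[230,120])*4)
E
```

```text
time_s: 9.25
eef_pos: [521.3, -277.8, 202.8]
tcp_rot: [-0.149, 0.654, -0.269, 0.691]
force: [0.6, -0.6, -1.0]
gripper_width: 0.183
time_s: 9.67
eef_pos: [522.2, -276.6, 203.7]
tcp_rot: [-0.151, 0.655, -0.269, 0.69]
force: [-0.7, 0.8, -0.5]
gripper_width: 0.177
pos [ 522.2 -276.6  203.7] J [-0.01   0.628  1.913 -1.08   1.167  0.917] F [-0.7  0.8 -0.5] 
mat [[-0.097, -0.144, 0.985], [-0.561, -0.81, -0.174], [0.822, -0.569, -0.002]]
travel [ 0.06 -0.04  0.02]
rot [0.01 0.01 0.03]
pos [ 522.2 -276.6  203.7] J [-0.01   0.628  1.913 -1.08   1.167  0.917] F [-0.7  0.8 -0.5] 
mat [[-0.097, -0.144, 0.985], [-0.561, -0.81, -0.174], [0.822, -0.569, -0.002]]
travel [-1.86  1.29  0.02]
rot [0.01 0.01 0.03]
lid pred scene [518.25403111 322.49133954]
```

View pics/s3.png

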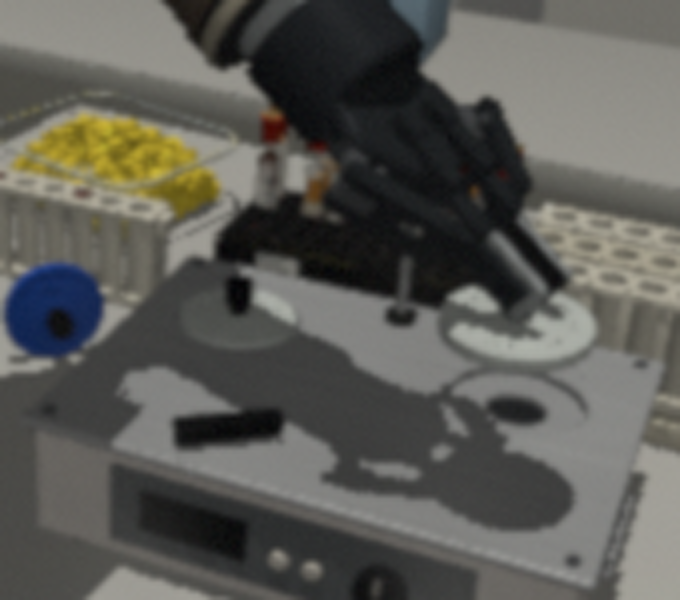

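The lid hangs level, knob up, at (520,325), which matches the prediction of (518,322). The cap is at (228,428) and the open port at (515,405). Lowering now.

```bash
python3 -m creep '{"fingers":[1,1,1,1,1],"travel":[[-0.55,0.38,0],[-1.1,0.76,0],[-1.6,1.11,0],[-2,1.39,0],[-2.2,1.53,0]],"delta_rot":[[0,0,0],[0,0,0],[0,0,0],[0,0,0],[0,0,0]]}'; python3 -m creep '{"fingers":[1,1,1,1,1],"travel":[[0,0,0],[0,0,0],[-0.03,0.02,0],[-0.05,0.04,0],[-0.08,0.06,0]],"delta_rot":[[0,0,0],[0,0,0],[0,0,0],[0,0,0],[0,0,0]]}'; python3 -m creep '{"fingers":[1,1,1,1,1],"travel":[[-0.02,0.02,0],[-0.04,0.03,0],[-0.06,0.04,0],[-0.06,0.04,0],[-0.06,0.04,0]],"delta_rot":[[0,0,0],[0,0,0],[0,0,0],[0,0,0],[0,0,0]]}'; python3 - <<'E'
from plan import *
p,R=place((-68,-95),-100,96);go(p,R)
E
```

```text
time_s: 10.18
eef_pos: [521.4, -277.0, 121.5]
tcp_rot: [-0.15, 0.655, -0.269, 0.69]
force: [-1.2, -0.4, -0.8]
gripper_width: 0.175
time_s: 10.6
eef_pos: [522.0, -277.4, 120.6]
tcp_rot: [-0.15, 0.654, -0.269, 0.691]
force: [-0.0, -0.0, -0.4]
gripper_width: 0.179
time_s: 11.02
eef_pos: [521.6, -277.4, 117.7]
tcp_rot: [-0.15, 0.655, -0.269, 0.69]
force: [0.3, -0.1, -1.0]
gripper_width: 0.182
pos [ 521.6 -277.4  117.7] J [-0.012  0.771  1.932 -1.149  1.096  1.078] F [ 0.3 -0.1 -1. ] 
mat [[-0.097, -0.145, 0.985], [-0.56, -0.81, -0.175], [0.823, -0.568, -0.002]]
travel [-0.04 -0.01  0.03]
rot [0.02 0.01 0.04]
```

```bash
python3 -m creep '{"fingers":[1,1,1,1,1],"travel":[[-0.01,0.01,0],[-0.03,0.02,0],[-0.04,0.03,0],[-0.04,0.03,0],[-0.04,0.03,0]],"delta_rot":[[0,0,0],[0,0,0],[0,0,0],[0,0,0],[0,0,0]]}';python3 -m creep '{"fingers":[1,1,1,1,1],"travel":[[-0.01,0.01,0],[-0.03,0.02,0],[-0.04,0.03,0],[-0.04,0.03,0],[-0.04,0.03,0]],"delta_rot":[[0,0,0],[0,0,0],[0,0,0],[0,0,0],[0,0,0]]}'
```

```text
time_s: 11.43
eef_pos: [521.6, -277.4, 116.2]
tcp_rot: [-0.15, 0.655, -0.269, 0.69]
force: [-0.3, 0.2, -1.2]
gripper_width: 0.178
time_s: 11.85
eef_pos: [521.6, -277.5, 114.7]
tcp_rot: [-0.15, 0.655, -0.269, 0.69]
force: [0.4, -0.2, -0.0]
gripper_width: 0.179
```

```bash
python3 -m creep '{"fingers":[1,1,1,1,1],"travel":[[-0.01,0.01,0],[-0.03,0.02,0],[-0.04,0.03,0],[-0.04,0.03,0],[-0.04,0.03,0]],"delta_rot":[[0,0,0],[0,0,0],[0,0,0],[0,0,0],[0,0,0]]}';python3 -m creep '{"fingers":[1,1,1,1,1],"travel":[[-0.01,0.01,0],[-0.03,0.02,0],[-0.04,0.03,0],[-0.04,0.03,0],[-0.04,0.03,0]],"delta_rot":[[0,0,0],[0,0,0],[0,0,0],[0,0,0],[0,0,0]]}';python3 -c "
from h import *
a=snap('scene','s4.png',(310,185,400,260),7)"
```

```text
time_s: 12.27
eef_pos: [521.5, -277.6, 113.2]
tcp_rot: [-0.15, 0.655, -0.269, 0.69]
force: [0.6, 1.2, -0.0]
gripper_width: 0.178
time_s: 12.68
eef_pos: [521.6, -277.6, 111.7]
tcp_rot: [-0.15, 0.655, -0.269, 0.69]
force: [-0.9, -0.6, -0.7]
gripper_width: 0.179
```

View pics/s4.png

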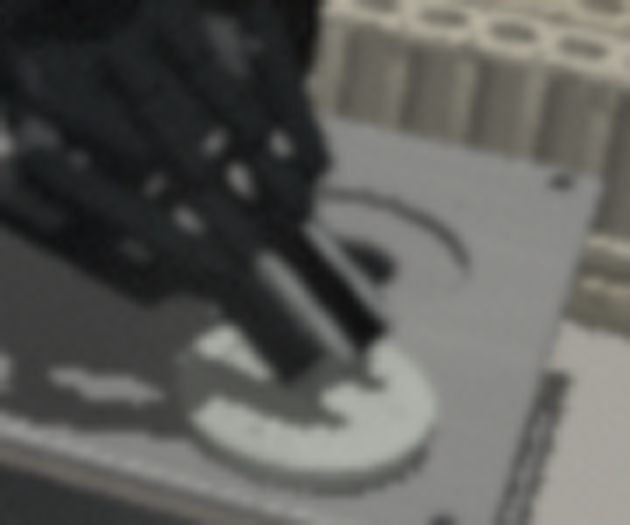

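```bash
for i in 1 ; do python3 -m creep '{"fingers":[1,1,1,1,1],"travel":[[-0.01,0.01,0],[-0.03,0.02,0],[-0.04,0.03,0],[-0.04,0.03,0],[-0.04,0.03,0]],"delta_rot":[[0,0,0],[0,0,0],[0,0,0],[0,0,0],[0,0,0]]}'; done; python3 -m creep '{"fingers":[1,1,1,1,1],"travel":[[-0.01,0.01,0],[-0.03,0.02,0],[-0.04,0.03,0],[-0.04,0.03,0],[-0.04,0.03,0]],"delta_rot":[[0,0,0],[0,0,0],[0,0,0],[0,0,0],[0,0,0]]}'
```

```text
time_s: 13.15
eef_pos: [521.7, -277.8, 110.4]
tcp_rot: [-0.15, 0.655, -0.269, 0.69]
force: [1.0, -1.6, 4.0]
gripper_width: 0.184
time_s: 13.57
eef_pos: [522.1, -278.1, 109.7]
tcp_rot: [-0.15, 0.655, -0.268, 0.691]
force: [3.0, -1.4, 11.3]
gripper_width: 0.186
```

Contact at 11 N. Now I'll release and back out along the tool axis.

```bash
python3 -m creep '{"fingers":[0.7,0.55,0.5,0.5,0.5],"travel":[[0,0,0],[0,0,0],[0,0,0],[0,0,0],[0,0,0]],"delta_rot":[[0,0,0],[0,0,0],[0,0,0],[0,0,0],[0,0,0]]}'; python3 -m creep '{"fingers":[0.5,0.5,0.5,0.5,0.5],"travel":[[0.05,-0.3,0],[0.1,-0.8,0],[0.1,-1.5,0],[0.1,-2.3,0],[0.1,-3,0]],"delta_rot":[[0,0,0],[0,0,0],[0,0,0],[0,0,0],[0,0,0]]}'; python3 -m creep '{"fingers":[0.5,0.5,0.5,0.5,0.5],"travel":[[0.4,-0.8,0],[0.8,-1.6,0],[1.2,-2.4,0],[1.2,-2.4,0],[1.2,-2.4,0]],"delta_rot":[[0,0,0],[0,0,0],[0,0,0],[0,0,0],[0,0,0]]}';python3 -c "
from h import *
go(None);a=snap('top','t5.png',(280,120,390,230),6);snap('scene','s5.png')
for n in('lid_large_c','port'):
  for cm in('top','scene'):print(n,cm,[(np.round(d['point']),round(d['confidence'],2)) for d in robot.spot_in(cm,n)[:3]])"
```

```text
time_s: 13.98
eef_pos: [521.4, -277.7, 108.5]
tcp_rot: [-0.15, 0.655, -0.269, 0.69]
force: [-0.3, -0.3, 0.2]
gripper_width: 0.498
time_s: 14.4
eef_pos: [534.4, -205.1, 163.3]
tcp_rot: [-0.15, 0.655, -0.269, 0.69]
force: [0.7, 1.2, -0.4]
gripper_width: 0.499
time_s: 14.82
eef_pos: [542.0, -167.2, 234.2]
tcp_rot: [-0.151, 0.654, -0.269, 0.691]
force: [0.2, -0.8, -0.0]
gripper_width: 0.502
pos [ 542.  -167.2  234.2] J [ 0.171  0.615  1.819 -0.926  1.317  0.887] F [ 0.2 -0.8 -0. ] 
mat [[-0.099, -0.143, 0.985], [-0.561, -0.81, -0.174], [0.822, -0.569, 0.0]]
lid_large_c top [(array([ 523., -267.,   93.]), 0.8)]
lid_large_c scene [(array([ 512., -268.,   95.]), 0.67), (array([634.,  82.,  44.]), 0.58)]
port top [(array([ 588., -202.,   83.]), 0.8)]
port scene [(array([ 511., -177.,   88.]), 0.66)]
```

View pics/t5.png

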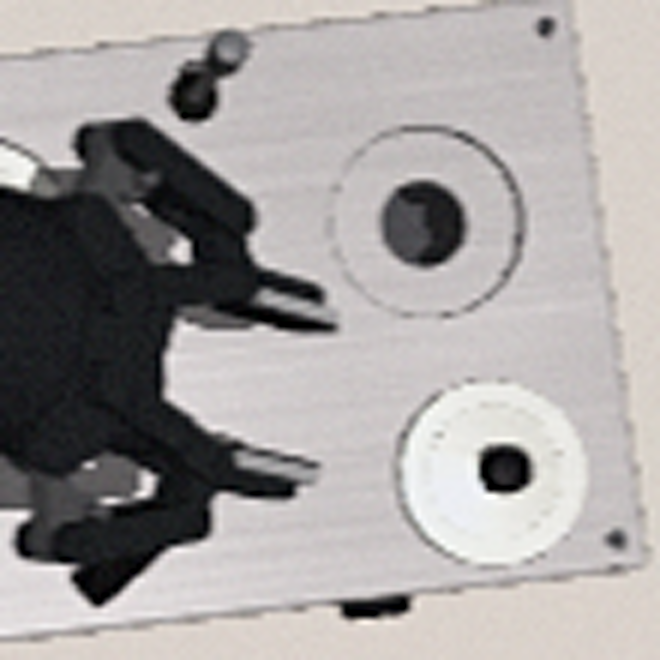

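The lid lies flat and released on the cover at (494,473), clear of the port ring centred at (427,222). Next: measure both from the same picture, and turn the tool to point down.

```bash
python3 - <<'E'
from h import *
from plan import place,C,R2
c=robot.camera("top");g=cv2.cvtColor(c["color"],cv2.COLOR_RGB2GRAY)[120:230,280:390]
np.set_printoptions(precision=1,suppress=True)
f=lambda u,v,z:ray(c,280+(u+.5)/6-.5,120+(v+.5)/6-.5,z)
print("manual lid",f(494,473,94),"knob",f(505,470,118),"port ring",f(427,222,86))
big=cv2.resize(g,None,fx=6,fy=6,interpolation=cv2.INTER_CUBIC)
m=(big>218).astype(np.uint8);cs,_=cv2.findContours(m,cv2.RETR_EXTERNAL,cv2.CHAIN_APPROX_NONE)
for k in cs:
    if cv2.contourArea(k)>15000:
        e=cv2.fitEllipse(cv2.convexHull(k));print("ell",e,f(*e[0],94))
ang=np.linspace(0,2*np.pi,180,endpoint=False);pts=[]
for a in ang:
    r=np.arange(86,108);u=427+r*np.cos(a);v=222+r*np.sin(a);val=cv2.remap(big.astype(np.float32),u.astype(np.float32)[None],v.astype(np.float32)[None],1)[0]
    i=val.argmin()
    if val[i]<np.median(val)-8: pts.append((u[i],v[i]))
pts=np.array(pts,np.float32);e=cv2.fitEllipse(pts);print("port",len(pts),e,f(*e[0],86))
k=(big[420:520,450:560]<70);v,u=np.nonzero(k);print("knob dark",u.mean()+450,v.mean()+420,f(u.mean()+450,v.mean()+420,116))
R=Ro.from_matrix(np.array([[-.174,0,.985],[-.985,0,-.174],[0,-1,0]]))
go([520,-272,160],R)
E
```

```text
manual lid [ 522.3 -264.8   94. ] knob [ 522.2 -262.   118. ] port ring [ 621.  -244.9   86. ]
ell ((494.2669982910156, 472.66363525390625), (180.1312713623047, 184.02542114257812), 135.04685974121094) [ 522.4 -264.9   94. ]
port 168 ((425.420166015625, 222.07513427734375), (186.8114776611328, 192.72793579101562), 126.32198333740234) [ 621.  -244.3   86. ]
knob dark 504.3550328227571 469.24179431072207 [ 522.6 -262.4  116. ]
pos [ 540.8 -168.7  232.3] J [ 0.2  0.6  1.8 -0.9  1.3  0.9] F [ 0.3 -0.   0.5] 
mat [[-0.097, -0.146, 0.985], [-0.56, -0.81, -0.175], [0.823, -0.568, -0.004]]
travel [ 0.   4.3 -0.1]
rot [0.  0.  9.2]
```

```bash
python3 -m creep '{"fingers":[0.5,0.5,0.5,0.5,0.5],"travel":[[0,0.4,0],[0,0.8,0],[-0.05,1.2,0],[-0.05,1.6,0],[-0.06,2,0]],"delta_rot":[[0,0,1],[0,0,2],[0,0,3],[0,0,4],[0,0,5]]}'; python3 -m creep '{"fingers":[0.5,0.5,0.5,0.5,0.5],"travel":[[0,0,0],[0,0,0],[0,0,0],[0,0,0],[0,0,0]],"delta_rot":[[0,0,1],[0,0,2],[0,0,3],[0,0,4.2],[0,0,4.2]]}'; python3 - <<'E'
from h import *
R=Ro.from_matrix(np.array([[-.174,0,.985],[-.985,0,-.174],[0,-1,0]]))
go([522.4,-264.9,140],R)
E
```

```text
time_s: 15.58
eef_pos: [533.2, -216.3, 197.5]
tcp_rot: [-0.326, 0.561, -0.43, 0.628]
force: [-0.4, 0.6, -2.1]
gripper_width: 0.499
time_s: 16.0
eef_pos: [532.9, -218.6, 197.7]
tcp_rot: [0.455, -0.452, 0.544, -0.541]
force: [-0.4, -2.0, -0.7]
gripper_width: 0.504
pos [ 532.9 -218.6  197.7] J [-0.445  0.414  1.804  0.006  0.924 -0.271] F [-0.4 -2.  -0.7] 
mat [[-0.177, 0.001, 0.984], [-0.984, 0.005, -0.177], [-0.005, -1.0, 0.0]]
travel [ 1.59  1.92 -0.07]
rot [-0.   -0.03 -0.05]
```

```bash
python3 -m creep '{"fingers":[0.5,0.5,0.5,0.5,0.5],"travel":[[0.5,0.5,-0.02],[1,1.1,-0.05],[1.59,1.6,-0.07],[1.59,1.92,-0.07],[1.59,1.92,-0.07]],"delta_rot":[[0,0,0],[0,0,0],[0,0,0],[0,0,0],[0,0,0]]}'; python3 -m creep '{"fingers":[0.5,0.5,0.5,0.5,0.5],"travel":[[0,0,0],[0,0,0],[0,0,0],[0,0,0],[0,0,0]],"delta_rot":[[0,0,0],[0,0,0],[0,0,0],[0,0,0],[0,0,0]]}'; python3 - <<'E'
from h import *
R=Ro.from_matrix(np.array([[-.174,0,.985],[-.985,0,-.174],[0,-1,0]]))
go([522.4,-264.9,100],R)
E
```

```text
time_s: 16.42
eef_pos: [520.4, -262.3, 137.3]
tcp_rot: [0.451, -0.456, 0.543, -0.541]
force: [-1.0, 0.2, -0.6]
gripper_width: 0.501
time_s: 16.83
eef_pos: [522.5, -262.5, 140.5]
tcp_rot: [-0.453, 0.456, -0.541, 0.542]
force: [-0.7, 0.4, -0.4]
gripper_width: 0.501
pos [ 522.5 -262.5  140.5] J [-0.515  0.496  1.835 -0.005  0.81  -0.336] F [-0.7  0.4 -0.4] 
mat [[-0.174, -0.002, 0.985], [-0.985, -0.003, -0.174], [0.003, -1.0, -0.001]]
travel [0.08 1.35 0.01]
rot [ 0.01 -0.    0.03]
```

```bash
python3 -m creep '{"fingers":[0.5,0.5,0.5,0.5,0.5],"travel":[[0.08,0.3,0],[0.08,0.7,0],[0.08,1.1,0],[0.08,1.3,0],[0.08,1.35,0]],"delta_rot":[[0,0,0],[0,0,0],[0,0,0],[0,0,0],[0,0,0]]}'; python3 -m creep '{"fingers":[0.5,0.6,0.8,1,1],"travel":[[0,0,0],[0,0,0],[0,0,0],[0,0,0],[0,0,0]],"delta_rot":[[0,0,0],[0,0,0],[0,0,0],[0,0,0],[0,0,0]]}';python3 -m creep '{"fingers":[1,1,1,1,1],"travel":[[0,0,0],[0,0,0],[0,0,0],[0,0,0],[0,0,0]],"delta_rot":[[0,0,0],[0,0,0],[0,0,0],[0,0,0],[0,0,0]]}'; python3 - <<'E'
from h import *
p=robot.state()["eef_pos"]
c=robot.camera("top");go(p+[98.6,20.6,0])
cv2.imwrite("pics/g.png",c["color"][:,:,::-1])
E
```

```text
time_s: 17.25
eef_pos: [520.5, -264.6, 97.2]
tcp_rot: [0.452, -0.456, 0.543, -0.541]
force: [-0.6, -0.2, -0.0]
gripper_width: 0.494
time_s: 17.67
eef_pos: [522.0, -265.3, 100.0]
tcp_rot: [-0.453, 0.455, -0.542, 0.542]
force: [0.5, 0.1, 4.2]
gripper_width: 0.183
time_s: 18.08
eef_pos: [522.0, -265.3, 100.0]
tcp_rot: [-0.453, 0.455, -0.542, 0.542]
force: [-0.1, 0.3, 7.4]
gripper_width: 0.182
pos [ 522.  -265.4  100. ] J [-0.52   0.553  1.862 -0.005  0.727 -0.34 ] F [0.2 0.5 7.4] 
mat [[-0.175, -0.002, 0.985], [-0.985, -0.003, -0.175], [0.003, -1.0, -0.001]]
travel [-1.25 -0.01  3.12]
```

```bash
python3 -m creep '{"fingers":[1,1,1,1,1],"travel":[[-0.1,0,0.25],[-0.2,0,0.5],[-0.3,0,0.75],[-0.4,0,1],[-0.5,0,1.25]],"delta_rot":[[0,0,0],[0,0,0],[0,0,0],[0,0,0],[0,0,0]]}'; python3 -m creep '{"fingers":[1,1,1,1,1],"travel":[[-0.1,0,0.25],[-0.2,0,0.5],[-0.3,0,0.75],[-0.35,0,0.87],[-0.35,0,0.87]],"delta_rot":[[0,0,0],[0,0,0],[0,0,0],[0,0,0],[0,0,0]]}'; python3 - <<'E'
from h import *
go(np.array([522.0+98.6,-265.3+20.6,100]))
E
```

```text
time_s: 18.55
eef_pos: [561.3, -257.1, 100.0]
tcp_rot: [-0.453, 0.456, -0.542, 0.542]
force: [-5.4, -1.8, 11.1]
gripper_width: 0.183
time_s: 18.97
eef_pos: [589.7, -251.2, 99.9]
tcp_rot: [-0.453, 0.455, -0.541, 0.542]
force: [1.2, 1.9, 7.8]
gripper_width: 0.182
pos [ 589.7 -251.2   99.9] J [-0.448  0.615  1.728 -0.005  0.799 -0.269] F [1.2 1.9 7.8] 
mat [[-0.174, -0.002, 0.985], [-0.985, -0.003, -0.174], [0.003, -1.0, -0.001]]
travel [-0.39 -0.    0.98]
```

```bash
python3 -m creep '{"fingers":[1,1,1,1,1],"travel":[[-0.1,0,0.25],[-0.2,0,0.5],[-0.3,0,0.75],[-0.36,0,0.9],[-0.39,0,0.97]],"delta_rot":[[0,0,0],[0,0,0],[0,0,0],[0,0,0],[0,0,0]]}'; python3 -m creep '{"fingers":[1,1,1,1,1],"travel":[[0,0,0],[0,0,0],[0,0,0],[0,0,0],[0,0,0]],"delta_rot":[[0,0,0],[0,0,0],[0,0,0],[0,0,0],[0,0,0]]}'; python3 - <<'E'
from h import *
go(np.array([522.0+98.6,-265.3+20.6,100]))
snap("scene","s6.png",(310,185,400,260),7)
E
```

```text
time_s: 19.38
eef_pos: [619.9, -244.7, 99.6]
tcp_rot: [-0.453, 0.456, -0.542, 0.542]
force: [-3.5, -0.5, 5.4]
gripper_width: 0.179
time_s: 19.8
eef_pos: [620.0, -244.9, 99.6]
tcp_rot: [-0.453, 0.455, -0.542, 0.542]
force: [1.5, 1.4, 6.2]
gripper_width: 0.178
pos [ 620.  -244.9   99.6] J [-0.42   0.645  1.664 -0.004  0.833 -0.241] F [1.5 1.4 6.2] 
mat [[-0.175, -0.001, 0.985], [-0.985, -0.003, -0.175], [0.003, -1.0, -0.001]]
travel [-0.01 -0.01  0.02]
```

View pics/s6.png

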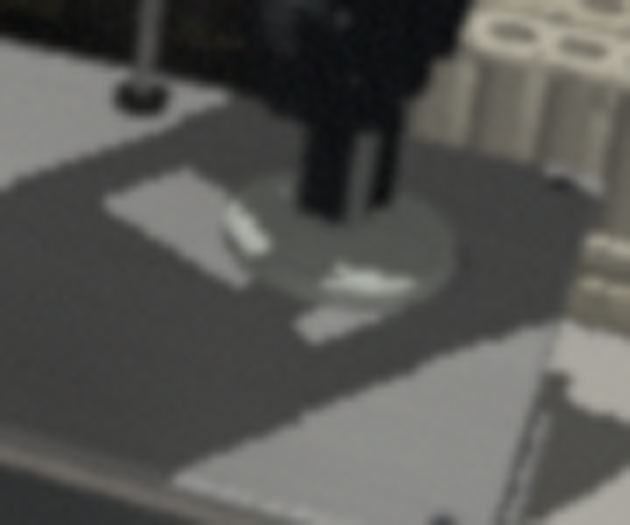

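The lid covers the port (340,240) and is still held. I'll open the fingers a little, keeping the knob caged, so it can drop.

```bash
python3 -m creep '{"fingers":[0.75,0.72,0.72,0.72,0.72],"travel":[[0,0,0],[0,0,0],[0,0,0],[0,0,0],[0,0,0]],"delta_rot":[[0,0,0],[0,0,0],[0,0,0],[0,0,0],[0,0,0]]}'; python3 - <<'E'
from h import *
c=snap("scene","s7.png",(310,185,400,260),7)
p=robot.state()["eef_pos"];np.set_printoptions(precision=1,suppress=True)
th=np.linspace(0,6.28,200)
for z in(94,88):
    q=np.array([proj(c,[621+36*np.cos(t),-244.5+36*np.sin(t),z]) for t in th]);q=(q-[310,185]+.5)*7-.5;print(z,q.min(0),q.max(0))
E
```

```text
time_s: 20.27
eef_pos: [619.3, -244.7, 98.9]
tcp_rot: [0.453, -0.456, 0.542, -0.542]
force: [-0.1, 0.3, -0.6]
gripper_width: 0.28
94 [233.4 165.2] [466.8 285.4]
88 [231.3 180.8] [463.9 302. ]
```

View pics/s7.png

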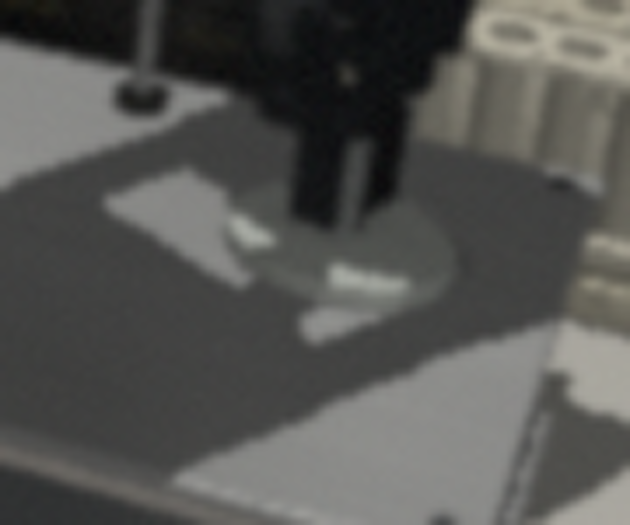

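The disc still shows a bright front edge at about (370,300), so it probably isn't fully seated and is a little short at the front. That was my 12th picture, so from here I work by numbers only. I'll nudge forward with the caged knob, watching the force.

```bash
python3 -m creep '{"fingers":[0.72,0.72,0.72,0.72,0.72],"travel":[[0,0,0.03],[0,0,0.06],[0,0,0.08],[0,0,0.1],[0,0,0.1]],"delta_rot":[[0,0,0],[0,0,0],[0,0,0],[0,0,0],[0,0,0]]}'; python3 -m creep '{"fingers":[0.72,0.72,0.72,0.72,0.72],"travel":[[0,0,0.01],[0,0,0.02],[0,0,0.03],[0,0,0.04],[0,0,0.04]],"delta_rot":[[0,0,0],[0,0,0],[0,0,0],[0,0,0],[0,0,0]]}'; python3 - <<'E'
from h import *
go(None)
c=robot.camera("scene")["color"];g0=cv2.imread("pics/s7.png")
cv2.imwrite("pics/s8.png",cv2.resize(c[185:260,310:400,::-1],None,fx=7,fy=7,interpolation=cv2.INTER_CUBIC))
a=cv2.imread("pics/s8.png",0).astype(int)
for n in("s6","s7","s8"):
    a=cv2.imread(f"pics/{n}.png",0);print(n,"col 370, rows 255-335:",a[255:336:5,370],"col 280:",a[240:310:5,280])
E
```

```text
time_s: 20.73
eef_pos: [622.5, -245.3, 99.0]
tcp_rot: [-0.453, 0.455, -0.542, 0.542]
force: [-0.2, -1.4, -0.7]
gripper_width: 0.282
time_s: 21.15
eef_pos: [623.6, -245.5, 99.0]
tcp_rot: [-0.453, 0.456, -0.542, 0.542]
force: [0.4, -1.2, -0.3]
gripper_width: 0.28
pos [ 623.6 -245.5   99. ] J [-0.418  0.65   1.654 -0.005  0.839 -0.24 ] F [ 0.4 -1.2 -0.3] 
mat [[-0.175, -0.003, 0.985], [-0.985, -0.003, -0.175], [0.003, -1.0, -0.002]]
s6 col 370, rows 255-335: [ 84  84  99 128 158 173 170 155 129 109 106 114 123 114  88  72  65] col 280: [83 84 84 83 83 85 87 88 88 84 77 71 67 67]
s7 col 370, rows 255-335: [ 81  81  88 108 134 154 157 144 129 116 113 118 124 114  87  70  65] col 280: [91 89 84 81 82 86 90 90 88 81 72 68 66 66]
s8 col 370, rows 255-335: [ 82  89 111 139 160 169 160 142 127 115 112 112 113 101  80  69  65] col 280: [99 86 80 81 82 85 88 90 89 81 72 69 67 66]
```

```bash
python3 -m creep '{"fingers":[0.65,0.6,0.6,0.6,0.6],"travel":[[0,0,-0.1],[0,-0.5,-0.1],[0,-1.6,-0.1],[0,-2.8,-0.1],[0,-4,-0.1]],"delta_rot":[[0,0,0],[0,0,0],[0,0,0],[0,0,0],[0,0,0]]}'; python3 -m creep '{"fingers":[0.6,0.6,0.6,0.6,0.6],"travel":[[-1.3,0,-0.2],[-2.6,0,-0.4],[-3.9,0,-0.6],[-5,0,-0.8],[-5.8,0,-1]],"delta_rot":[[0,0,0],[0,0,0],[0,0,0],[0,0,0],[0,0,0]]}'; cat > meas.py <<'E'
from h import *
np.set_printoptions(precision=2,suppress=True)
t=robot.camera("top");s=robot.camera("scene");tg=cv2.cvtColor(t["color"],cv2.COLOR_RGB2GRAY);sg=cv2.cvtColor(s["color"],cv2.COLOR_RGB2GRAY)
P=np.array([621,-244.5]);
def knob(c,g,xy,z=105):
    u,v=proj(c,[*xy,z]).round().astype(int);w=g[v-12:v+13,u-12:u+13].astype(float);wt=np.clip(100-w,0,None)
    n,lab,st,cen=cv2.connectedComponentsWithStats((w<100).astype(np.uint8));
    k=1+np.argmin(np.linalg.norm(cen[1:]-12,axis=1)+1000*(st[1:,4]<8)) if n>1 else 0
    yy,xx=np.nonzero(lab==k);return u-12+xx.mean(),v-12+yy.mean(),len(xx),v-12+yy.min(),v-12+yy.max()
def tri(a,b):
    A=[];B=[]
    for c,q in((t,a),(s,b)):
        K,T=np.array(c["K"]),np.array(c["T"]);d=T[:3,:3]@np.linalg.solve(K,[q[0],q[1],1]);d/=np.linalg.norm(d);M=np.eye(3)-np.outer(d,d);A.append(M);B.append(M@T[:3,3])
    return np.linalg.solve(sum(A),sum(B))
for n,xy in(("mine",(621,-244.5)),("closed",(620,-69))):
    a,b=knob(t,tg,xy),knob(s,sg,xy);print(n,"knob top-cam",np.array(a),"scene",np.array(b),"tri",tri(a,b))
    big=cv2.resize(tg,None,fx=6,fy=6,interpolation=cv2.INTER_CUBIC);u,v=(proj(t,[*xy,88])+.5)*6-.5
    ang=np.linspace(0,2*np.pi,180,endpoint=False);pts=[];
    for q in ang:
        r=np.arange(70,115);val=cv2.remap(big.astype(np.float32),(u+r*np.cos(q)).astype(np.float32)[None],(v+r*np.sin(q)).astype(np.float32)[None],1)[0];i=val.argmin();pts.append((u+r[i]*np.cos(q),v+r[i]*np.sin(q),r[i],val[i]-np.median(val[-8:]),val[i+2:].max() if i<43 else 0))
    pts=np.array(pts);print(" ring dip r per 15deg",pts[::12,2].astype(int),pts[::12,3].astype(int))
    bw=(big>0)
    cv2.imwrite(f"pics/m_{n}.png",big[int(v)-130:int(v)+130,int(u)-130:int(u)+130])
E
python3 meas.py; python3 -c "
from h import *
go(None)"
```

```text
time_s: 21.62
eef_pos: [620.1, -244.4, 220.0]
tcp_rot: [0.453, -0.456, 0.542, -0.542]
force: [0.9, -0.8, -0.2]
gripper_width: 0.4
time_s: 22.03
eef_pos: [621.3, -65.3, 218.7]
tcp_rot: [0.453, -0.456, 0.542, -0.542]
force: [0.9, -0.3, 0.2]
gripper_width: 0.403
mine knob top-cam [354.45 154.86 552.   143.   167.  ] scene [359.66 212.16  87.   207.   218.  ] tri [ 620.58 -245.97  106.2 ]
 ring dip r per 15deg [ 93  72 109  70  81  70  95  95  95  92  77 105 110 108 110] [  -3   -5   -2   -6   -5 -135  -88  -56  -64  -81 -114   -9    0    0
    0]
closed knob top-cam [278.32 152.48 311.   145.   164.  ] scene [290.19 190.5  494.   180.   204.  ] tri [628.06 -70.86 106.78]
 ring dip r per 15deg [ 70  98  70  98  93  93  94  96  70  97  95  99 113  73 111] [-107  -50 -122 -155 -205 -109  -69  -60  -71   -8   -8   -4    0   -6
    0]
pos [621.1 -64.3 218.7] J [-0.15   0.458  1.669 -0.002  1.018  0.023] F [ 0.5 -0.7 -0. ] 
mat [[-0.172, -0.003, 0.985], [-0.985, -0.002, -0.172], [0.002, -1.0, -0.003]]
```

```bash
python3 -m creep '{"fingers":[0.6,0.6,0.6,0.6,0.6],"travel":[[-0.7,0,-1],[-1.4,0,-2],[-2.1,0,-3],[-2.8,0,-4],[-3.5,0,-5]],"delta_rot":[[0,0,0],[0,0,0],[0,0,0],[0,0,0],[0,0,0]]}'; python3 meas.py; python3 - <<'E'
from h import *
np.set_printoptions(precision=1,suppress=True)
s=robot.camera("scene");g=cv2.cvtColor(s["color"],cv2.COLOR_RGB2GRAY);t=robot.camera("top")
th=np.linspace(0,6.28,60)
def sil(c,x,y,z0,z1,r):
    q=np.array([proj(c,[x+r*np.cos(a),y+r*np.sin(a),z]) for a in th for z in(z0,z1)]);return q.min(0),q.max(0)
for n,(x,y) in dict(mine=(621,-244.5),closed=(620.2,-68.8)).items():
    for dz in(0,6):print(n,dz,"scene head sil",sil(s,x,y,96+dz,112+dz,9),"top head",sil(t,x,y,96+dz,112+dz,9), "disc scene",sil(s,x,y,80+dz,88+dz,36))
u,v=proj(s,[621,-244.5,104]).round().astype(int);print(u,v);print(g[v-12:v+14,u-9:u+10])
E
```

```text
time_s: 22.55
eef_pos: [491.0, 61.8, 218.6]
tcp_rot: [-0.453, 0.455, -0.542, 0.542]
force: [0.4, 1.8, -0.4]
gripper_width: 0.4
mine knob top-cam [352.5  155.45  62.   152.   159.  ] scene [359.6  212.16  86.   207.   218.  ] tri [ 620.44 -243.8   105.08]
 ring dip r per 15deg [ 96  98 101  99  97  96  95  95  94  92  97  93  92  91  92] [-49 -32 -23 -33 -36 -62 -78 -46 -53 -64 -27 -62 -89 -71 -76]
closed knob top-cam [276.02 157.08  50.   153.   161.  ] scene [289.5  193.12  64.   189.   198.  ] tri [620.43 -68.97 101.83]
 ring dip r per 15deg [98 97 98 94 95 95 94 96 97 95 95 93 95 94 95] [-45 -48 -31 -76 -57 -81 -68 -36 -25 -41 -58 -99 -58 -71 -60]
mine 0 scene head sil (array([355.4, 207.4]), array([364.7, 217.8])) top head (array([347.8, 150.8]), array([357.5, 159.8])) disc scene (array([342.2, 210.4]), array([375.8, 230.8]))
mine 6 scene head sil (array([355.7, 205. ]), array([365.1, 215.5])) top head (array([348.4, 150.3]), array([358.2, 159.4])) disc scene (array([342.5, 208.2]), array([376.3, 228.5]))
closed 0 scene head sil (array([285.7, 187.8]), array([293.4, 197. ])) top 
[... 1709 characters left out ...]
 108  96  95  99 113 138 151 156 157 157 159
  159]
 [163 163 164 164 163 162 157 150 149 149 149 151 156 159 159 159 156 157
  158]
 [163 165 164 164 165 164 164 163 163 162 162 162 161 160 160 160 159 158
  157]
 [162 165 165 166 167 165 163 163 164 163 162 161 162 161 161 161 160 160
  160]
 [156 159 162 166 167 166 165 166 166 164 162 159 160 161 161 161 161 161
  162]
 [137 145 151 157 159 162 164 166 166 164 158 155 159 161 163 161 161 163
  161]
 [107 115 128 138 145 151 156 160 162 162 160 159 161 162 161 160 161 161
  160]
 [ 99 106 112 112 116 129 138 145 146 150 150 153 155 155 155 153 154 151
  147]
 [100 101 102 104 107 112 116 118 119 121 122 131 136 137 136 133 130 123
  114]]
```

```bash
cat > m2.py <<'E'
from h import *
np.set_printoptions(precision=1,suppress=True)
t=robot.camera("top");g=cv2.cvtColor(t["color"],cv2.COLOR_RGB2GRAY);big=cv2.resize(g,None,fx=6,fy=6,interpolation=cv2.INTER_CUBIC).astype(np.float32)
s=robot.camera("scene");sg=cv2.cvtColor(s["color"],cv2.COLOR_RGB2GRAY)
def edge(c,im,x,y,z):  # radius in mm of outermost disc/gap dark ring at each azimuth in plane z
    out=[]
    for a in np.radians(np.arange(0,360,10)):
        r=np.arange(30,44,.25);P=np.array([proj(c,[x+q*np.cos(a),y+q*np.sin(a),z]) for q in r]).astype(np.float32)
        v=cv2.remap(im.astype(np.float32),P[:,0][None],P[:,1][None],cv2.INTER_CUBIC)[0];gr=np.gradient(v)
        out.append((r[gr.argmin()],r[v.argmin()],r[gr.argmax()]))
    return np.array(out)
for n,(x,y) in dict(mine=(621,-244.4),closed=(620,-69)).items():
    e=edge(t,g,x,y,88);A=np.radians(np.arange(0,360,10))
    print(n);
    for nm,k in(("lid edge",0),("gap",1),("outer",2)):
        M=np.c_[np.ones(36),np.cos(A),np.sin(A)];ok=np.ones(36,bool)
        for _ in range(4):
            sol=np.linalg.lstsq(M[ok],e[ok,k],rcond=None)[0];ok=abs(M@sol-e[:,k])<1.5
        print(nm,"R",sol[0],"dx,dy",sol[1:],ok.sum(),e[::3,k])
u,v=proj(s,[620,-69,104]).round().astype(int);print(sg[v-9:v+10,u-8:u+9])
E
python3 m2.py
```

```text
mine
lid edge R 35.191418136703994 dx,dy [-1.3 -0.4] 34 [34.8 36.2 33.5 34.5 35.5 36.2 37.5 37.2 36.  34.2 34.2 34.5]
gap R 37.263888888888886 dx,dy [-1.  -0.4] 36 [36.5 37.5 36.  36.8 37.5 38.  39.  38.8 38.5 37.  36.5 36.2]
outer R 38.77777777777778 dx,dy [-0.9 -0.3] 36 [38.  38.8 37.5 38.2 38.8 39.5 40.2 39.8 39.8 39.2 38.2 37.5]
closed
lid edge R 35.15972222222223 dx,dy [-0.2 -0.4] 36 [34.5 35.  34.8 34.8 34.8 35.  35.2 35.2 35.2 36.  35.8 35. ]
gap R 36.94444444444444 dx,dy [-0.2 -0.3] 36 [36.  36.8 36.5 36.8 37.  36.8 37.  36.8 37.5 38.  37.  36.8]
outer R 38.52083333333333 dx,dy [-0.3 -0.3] 36 [37.5 38.5 38.2 38.  39.  38.  38.2 38.2 39.8 39.8 38.5 37.8]
[[137  93  45  17  16  14  10  14  10  10  11  29  54  59  55  52  48]
 [132 101  68  49  38  28  22  18  18  12   9  38  70  80  83  84  81]
 [129 124 108  93  81  72  64  55  41  30  28  46  79  91  93  94  93]
 [130 131 127 124 121 117 108 100  86  76  75  74  90  97  94  94  93]
 [130 130 131 131 129 129 125 120 118 120 120 114 110 109 104 101  99]
 [130 130 130 129 123 115 111 104 110 113 120 124 127 126 125 121 116]
 [13
[... 219 characters left out ...]
150 140  95  41  14   9   9  12  49  99 132 142 138 134 131]
 [158 155 156 148  99  43  12   6  12  11  53 111 147 159 157 149 143]
 [161 151 150 146 101  44  13  10   8  18  58 118 151 164 164 163 160]
 [165 158 156 148 109  56  21  13  10  23  72 129 154 161 164 167 166]
 [163 162 162 153 121  69  23  10  10  33  80 125 152 159 164 165 166]
 [163 164 163 156 126  81  43  27  27  46  76 108 144 159 162 163 161]
 [164 166 164 161 148 118  96  79  69  87 105 121 148 161 164 164 162]
 [167 164 164 164 163 156 148 134 126 141 151 156 161 164 164 165 163]
 [163 164 164 165 166 165 166 162 160 162 167 166 167 167 166 164 160]
 [161 162 164 165 167 167 167 166 166 167 167 167 168 166 162 160 153]]
```

The lid is about 3 mm high and 1–2 mm short in x, so its -x edge is resting on the rim. I'll go back, cage the knob more closely and push in +x.

```bash
python3 -m creep '{"fingers":[0.6,0.6,0.6,0.6,0.6],"travel":[[0.7,0,1],[1.4,0,2],[2.1,0,3],[2.8,0,4],[3.5,0,5]],"delta_rot":[[0,0,0],[0,0,0],[0,0,0],[0,0,0],[0,0,0]]}'; python3 -m creep '{"fingers":[0.6,0.6,0.6,0.6,0.6],"travel":[[1.3,0,0.2],[2.6,0,0.4],[3.9,0,0.6],[5,0,0.8],[5.8,0,1]],"delta_rot":[[0,0,0],[0,0,0],[0,0,0],[0,0,0],[0,0,0]]}';python3 -m creep '{"fingers":[0.6,0.6,0.6,0.6,0.6],"travel":[[0,0,0],[0,1,0],[0,2,0],[0,2.5,0],[0,2.5,0]],"delta_rot":[[0,0,0],[0,0,0],[0,0,0],[0,0,0],[0,0,0]]}'; python3 - <<'E'
from h import *
go([620,-244.4,99])
E
```

```text
time_s: 23.27
eef_pos: [623.4, -71.0, 218.3]
tcp_rot: [-0.453, 0.455, -0.542, 0.542]
force: [0.8, 0.3, -0.1]
gripper_width: 0.398
time_s: 23.68
eef_pos: [620.5, -249.4, 218.5]
tcp_rot: [-0.452, 0.455, -0.542, 0.543]
force: [-0.4, -0.8, -0.3]
gripper_width: 0.4
time_s: 24.1
eef_pos: [618.6, -245.0, 139.9]
tcp_rot: [0.452, -0.456, 0.544, -0.54]
force: [-1.0, 0.6, 0.7]
gripper_width: 0.401
pos [ 618.6 -245.   139.9] J [-0.421  0.599  1.634 -0.004  0.916 -0.241] F [-1.   0.6  0.7] 
mat [[-0.176, -0.008, 0.984], [-0.984, -0.0, -0.176], [0.002, -1.0, -0.008]]
travel [-0.03  1.36  0.05]
```

```bash
python3 -m creep '{"fingers":[0.6,0.6,0.6,0.6,0.6],"travel":[[0,0.4,0],[0,0.9,0],[0,1.3,0],[0,1.45,0],[0,1.45,0]],"delta_rot":[[0,0,0],[0,0,0],[0,0,0],[0,0,0],[0,0,0]]}'; python3 -m creep '{"fingers":[0.7,0.77,0.77,0.77,0.77],"travel":[[0,0,0],[0,0,0],[0,0,0],[0,0,0],[0,0,0]],"delta_rot":[[0,0,0],[0,0,0],[0,0,0],[0,0,0],[0,0,0]]}'; python3 -m creep '{"fingers":[0.77,0.77,0.77,0.77,0.77],"travel":[[0,0,0.02],[0,0,0.05],[0,0,0.08],[0,0,0.1],[0,0,0.1]],"delta_rot":[[0,0,0],[0,0,0],[0,0,0],[0,0,0],[0,0,0]]}'; python3 -m creep '{"fingers":[0.77,0.77,0.77,0.77,0.77],"travel":[[0,0,0.01],[0,0,0.02],[0,0,0.03],[0,0,0.03],[0,0,0.03]],"delta_rot":[[0,0,0],[0,0,0],[0,0,0],[0,0,0],[0,0,0]]}'
```

```text
time_s: 24.52
eef_pos: [620.3, -244.9, 99.7]
tcp_rot: [0.453, -0.456, 0.542, -0.542]
force: [-0.8, -0.4, 0.5]
gripper_width: 0.403
time_s: 24.93
eef_pos: [621.0, -245.1, 101.2]
tcp_rot: [-0.453, 0.455, -0.542, 0.542]
force: [0.9, 0.2, 1.0]
gripper_width: 0.228
time_s: 25.35
eef_pos: [623.6, -245.4, 100.4]
tcp_rot: [0.453, -0.456, 0.542, -0.542]
force: [0.3, -0.5, -0.3]
gripper_width: 0.231
time_s: 25.77
eef_pos: [624.5, -245.6, 100.5]
tcp_rot: [-0.453, 0.455, -0.542, 0.542]
force: [0.2, -0.0, -0.6]
gripper_width: 0.226
```

```bash
python3 -m creep '{"fingers":[0.77,0.77,0.77,0.77,0.77],"travel":[[0,0,0.01],[0,0,0.02],[0,0,0.03],[0,0,0.03],[0,0,0.03]],"delta_rot":[[0,0,0],[0,0,0],[0,0,0],[0,0,0],[0,0,0]]}'; python3 -m creep '{"fingers":[0.77,0.77,0.77,0.77,0.77],"travel":[[0,0,0.01],[0,0,0.02],[0,0,0.03],[0,0,0.03],[0,0,0.03]],"delta_rot":[[0,0,0],[0,0,0],[0,0,0],[0,0,0],[0,0,0]]}'
```

```text
time_s: 26.18
eef_pos: [625.3, -245.8, 100.5]
tcp_rot: [-0.453, 0.456, -0.542, 0.542]
force: [0.4, 0.0, -0.5]
gripper_width: 0.23
time_s: 26.6
eef_pos: [625.6, -245.8, 100.4]
tcp_rot: [0.453, -0.456, 0.542, -0.542]
force: [-5.2, 0.4, 3.2]
gripper_width: 0.232
```

```bash
python3 -m creep '{"fingers":[0.7,0.6,0.6,0.6,0.6],"travel":[[0,0,-0.15],[0,-0.5,-0.15],[0,-1.6,-0.15],[0,-2.8,-0.15],[0,-4,-0.15]],"delta_rot":[[0,0,0],[0,0,0],[0,0,0],[0,0,0],[0,0,0]]}'; python3 -m creep '{"fingers":[0.6,0.6,0.6,0.6,0.6],"travel":[[-1,0,-0.9],[-2,0,-1.8],[-3,0,-2.7],[-4,0,-3.6],[-5,0,-4.5]],"delta_rot":[[0,0,0],[0,0,0],[0,0,0],[0,0,0],[0,0,0]]}'; python3 -m creep '{"fingers":[0.6,0.6,0.6,0.6,0.6],"travel":[[-1,0,0],[-2,0,0],[-3,0,0],[-4,0,0],[-4,0,0]],"delta_rot":[[0,0,0],[0,0,0],[0,0,0],[0,0,0],[0,0,0]]}';python3 meas.py; python3 m2.py | grep -v '\[\['|head -8
```

```text
time_s: 27.02
eef_pos: [621.7, -244.7, 221.6]
tcp_rot: [0.453, -0.456, 0.542, -0.542]
force: [0.9, -0.5, -0.6]
gripper_width: 0.398
time_s: 27.43
eef_pos: [514.1, -72.3, 220.5]
tcp_rot: [-0.453, 0.455, -0.542, 0.542]
force: [0.7, 0.9, 0.3]
gripper_width: 0.396
time_s: 27.85
eef_pos: [537.2, 48.8, 220.3]
tcp_rot: [-0.454, 0.455, -0.541, 0.542]
force: [0.4, -0.1, 1.1]
gripper_width: 0.401
mine knob top-cam [352.38 154.45  58.   151.   158.  ] scene [360.07 212.96  81.   208.   219.  ] tri [ 623.28 -244.45  101.8 ]
 ring dip r per 15deg [ 97  96  96  97  89  89  93  93  97  97  97 100  98  96  94] [-48 -75 -62 -29 -81 -80 -82 -59 -38 -41 -31 -11 -11 -10 -43]
closed knob top-cam [276.02 157.08  50.   153.   161.  ] scene [289.45 193.12  65.   189.   198.  ] tri [620.4  -68.91 101.84]
 ring dip r per 15deg [ 98  98  98  94  95  94  70  70  70  70 114  93  95  94  95] [ -50  -55  -37  -81  -62  -27  -14   -5   -8  -19  -13 -104  -61  -73
  -65]
mine
lid edge R 35.15277777777777 dx,dy [ 1.3 -0.6] 36 [37.5 36.2 35.2 34.5 33.8 33.2 33.  35.5 35.2 36.  36.2 37. ]
gap R 37.08333333333334 dx,dy [ 1.4 -0.5] 36 [39.5 37.8 37.2 37.  35.8 34.8 34.8 37.  37.  38.  38.  39. ]
outer R 38.84054938195244 dx,dy [ 0.5 -0.3] 29 [40.2 38.8 38.8 38.2 37.5 36.  36.  38.5 38.8 39.5 30.  40. ]
closed
lid edge R 36.02227162112545 dx,dy [0.  0.9] 23 [34.5 37.2 37.8 42.  43.8 41.5 35.5 35.2 35.2 36.  35.8 35. ]
gap R 36.46553047424383 dx,dy [-0.2 -1.1] 23 [36.  30.5 39.2 31.5 40.2 30.  37.  36.8 37.5 38.  37.  36.8]
outer R 37.826725066003895 dx,dy [-0.2 -1.4] 27 [37.5 32.8 34.8 43.8 41.5 32.2 38.2 38.2 39.  39.8 38.5 37.8]
```

```bash
python3 - <<'E'
from h import *
np.set_printoptions(precision=1,suppress=True)
t=robot.camera("top");s=robot.camera("scene")
for n,a,b,d in(("mine before",(352.5,155.45),(359.6,212.16),(619.7,-244.8)),("mine now",(352.38,154.45),(360.07,212.96),(622.3,-245)),("closed",(276.02,157.08),(289.5,193.12),(619.8,-69.35))):
    print(n,"knob-disc top",ray(t,*a,104)[:2]-d,"scene",ray(s,*b,104)[:2]-d)
c=sum(0 for _ in[0])
for nm in("lid_medium_c","lid_small_c","cap_loose","carrier_back","carrier_front"):
    print(nm,[(cm,np.round(x["point"]),round(x["confidence"],2)) for cm in("top","scene") for x in robot.spot_in(cm,nm)[:2]])
E
```

```text
mine before knob-disc top [1.  0.5] scene [2.4 1.6]
mine now knob-disc top [0.7 0.9] scene [-3.  -0.1]
closed knob-disc top [0.4 0.4] scene [-3.1 -1.3]
lid_medium_c [('scene', array([609., 196.,  56.]), 0.59), ('scene', array([ 513., -183.,   85.]), 0.52)]
lid_small_c [('top', array([466., 206.,  26.]), 0.72), ('top', array([ 623., -246.,   89.]), 0.61), ('scene', array([488., 214.,  49.]), 0.43)]
cap_loose [('top', array([ 498., -126.,  105.]), 0.59), ('top', array([ 575., -184.,   85.]), 0.56), ('scene', array([ 499., -128.,   96.]), 0.64)]
carrier_back [('top', array([747., 132.,  82.]), 0.8), ('scene', array([726., 141.,  48.]), 0.97)]
carrier_front [('top', array([385., 139.,  79.]), 0.97), ('scene', array([370., 125.,  50.]), 0.83), ('scene', array([ 512., -185.,   86.]), 0.73)]
```

```bash
python3 -c "
from h import *
go(None);print(robot.sign_off())"
```

```text
pos [536.4  44.5 220.1] J [ 0.028  0.339  1.863 -0.003  0.942  0.206] F [-0.2  0.1  0.4] 
mat [[-0.175, -0.003, 0.985], [-0.985, -0.002, -0.175], [0.003, -1.0, -0.002]]
the job is handed in; nothing more can be done
None
```

The largest lid appears to be seated flat, knob up, in the open port, and I handed the job in at about 28 s on the robot's clock. `sign_off` reported no verdict.

**What I did:** I took the lid from the stand's middle slot by its knob with the tool tilted. I turned it knob up, laid it on the front right of the cover and let go. I then gripped it again from above and slid it flat to the port.

**The drop:** On release it did not seat: it sat about 3 mm high and 1–2 mm short. I nudged the caged knob toward +x until about 5 N of resistance, and it dropped in.

**Last checks:**

| Check | Result |
|---|---|
| Knob height | 101.8 mm, the same as the fixed lid's knob |
| Sideways position | disc centre about 1.3 mm past the port's centre in x (limit 3 mm) |
| Tilt | the knob leans within about 1 mm of how the fixed lid's does in both cameras; too coarse to prove the 0.04 rad limit on its own |
| Other lids, pen cap, carriers | within a few mm of their first detections in the scene camera; the front carrier was matched in the top camera |
| Robot | clear of everything, force about 0 |

**Disagreements:**
- The triangulated knob position was about 2.3 mm from the port's centre in x, more than the disc fit shows. A seated lid can only be about 1.5 mm off.
- The top camera put the back carrier about 18 mm from its first reading there, but the scene camera showed no change. I took that as detector scatter.
- There were a few low-confidence false detections.
- I had used all 12 pictures by the final nudge, so the seating was checked by numbers only.

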